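# Gauge the monitor-arm sockets and slide the one that fits into the bay

### The job

Take the pin gauge from its stand and try it gently in the three steel monitor-arm sockets; it goes fully home in only one of them. Get that socket into the blue bay, flat on the desk and touching the back wall, with the gauge left standing fully home in it (you can slide the socket along the desk by the gauge). Leave the other two sockets where they stand, press nothing hard, and do not disturb the mug, stapler or pen cup.

Things in the scene. Friction and masses are not known exactly. Their poses are not given: they have to be found in the camera images.
- gauge_grip (a point): Centre of the pin gauge's black square handle, 24 x 24 mm (flats across this frame's x and y), 28 mm up and down from here; z up along the gauge. Below: steel shoulder disc 26 mm wide, 5 mm thick, its underside 33 mm below this point; then the steel pin, 16 mm wide, 31 mm long, tapered tip 64 mm below this point. Weighs 0.14 kg. Fully home, this point is 70 mm above the socket's underside.
- stand: Wooden stand of the gauge, fixed, 64 x 64 mm and 40 mm high, with an 18.5 mm hole 32 mm deep in which the pin stands loosely, its shoulder on the stand's top. Origin at the centre of its underside.
- socket_a: One of 3 look-alike loose steel sockets, about 0.4 kg, 37 mm high: foot flange 56 mm wide, 5 mm thick; body 44 mm wide. Origin: centre of the underside, z up. Upright bore: mouth 19.5 mm wide, 12 mm deep; below it, to 5 mm above the underside, a bush 18 mm wide (gauge goes home, shoulder on the socket's top) in one socket, 12 mm (gauge stops 12-13 mm down) in two. Which one changes every time.
- socket_b: One of 3 look-alike loose steel sockets, about 0.4 kg, 37 mm high: foot flange 56 mm wide, 5 mm thick; body 44 mm wide. Origin: centre of the underside, z up. Upright bore: mouth 19.5 mm wide, 12 mm deep; below it, to 5 mm above the underside, a bush 18 mm wide (gauge goes home, shoulder on the socket's top) in one socket, 12 mm (gauge stops 12-13 mm down) in two. Which one changes every time.
- socket_c: One of 3 look-alike loose steel sockets, about 0.4 kg, 37 mm high: foot flange 56 mm wide, 5 mm thick; body 44 mm wide. Origin: centre of the underside, z up. Upright bore: mouth 19.5 mm wide, 12 mm deep; below it, to 5 mm above the underside, a bush 18 mm wide (gauge goes home, shoulder on the socket's top) in one socket, 12 mm (gauge stops 12-13 mm down) in two. Which one changes every time.
- bay: Fixed bay of blue plastic: three walls 30 mm high, 8 mm thick, no floor, open towards the robot. Origin on the desk at the middle of the back wall's inner face; x points into the back wall, z up. Side walls' inner faces at y = +58 and -58 mm, running from the back wall to x = -60 mm. A socket touching the back wall has its origin at x = -28 mm.
- table: The desk, its top at height 0, fixed.
- mug: White mug, 80 mm across, 90 mm high. A bystander. Origin at the centre of its underside.
- stapler: Black stapler, 130 x 36 mm, 47 mm high. A bystander. Origin at the centre of its underside.
- pencup: Black pen cup, 72 mm across and 95 mm high, pens up to 150 mm. A bystander. Origin at the centre of its underside.
Things that resemble listed ones, but are neither listed nor needed, are in the scene too. Leave any red or yellow look-alike of the part that bears gauge_grip alone.

How it is judged:
On the way, in this order (a step that is already met when the one before it is completed fails the run):
1. the gauge is lifted out of its stand (height (world z) of gauge_grip above 0.085 m), for 0.05 s.
2. the gauge stands fully home in a socket (((z of gauge_grip in the frame of socket_a between 0.066 and 0.073 m and horizontal distance between gauge_grip and socket_a below 0.005 m and angle between the z axis of gauge_grip and the z axis of socket_a, either way round below 0.1 rad and angle between socket_a's own z axis and vertical below 0.1 rad) or (z of gauge_grip in the frame of socket_b between 0.066 and 0.073 m and horizontal distance between gauge_grip and socket_b below 0.005 m and angle between the z axis of gauge_grip and the z axis of socket_b, either way round below 0.1 rad and angle between socket_b's own z axis and vertical below 0.1 rad) or (z of gauge_grip in the frame of socket_c between 0.066 and 0.073 m and horizontal distance between gauge_grip and socket_c below 0.005 m and angle between the z axis of gauge_grip and the z axis of socket_c, either way round below 0.1 rad and angle between socket_c's own z axis and vertical below 0.1 rad))), for 0.2 s.
At the end, for the whole second after the job is handed in: One socket is flat on the desk in the bay, less than 5 mm from the back wall and at rest, the gauge standing fully home in it (shoulder within 3 mm of the socket's top, upright); the other two sockets are upright and within 40 mm of where they started ((((z of gauge_grip in the frame of socket_a between 0.066 and 0.073 m and horizontal distance between gauge_grip and socket_a below 0.005 m and angle between the z axis of gauge_grip and the z axis of socket_a, either way round below 0.1 rad and angle between socket_a's own z axis and vertical below 0.1 rad) and x of socket_a in the frame of bay between -0.033 and -0.022 m and y of socket_a in the frame of bay between -0.045 and 0.045 m and height (world z) of socket_a below 0.004 m and linear speed of socket_a below 0.01 m/s and distance of each of socket_b, socket_c from where it was at the start of the episode below 0.04 m and angle between each of socket_b, socket_c's own z axis and vertical below 0.1 rad) or ((z of gauge_grip in the frame of socket_b between 0.066 and 0.073 m and horizontal distance between gauge_grip and socket_b below 0.005 m and angle between the z axis of gauge_grip and the z axis of socket_b, either way round below 0.1 rad and angle between socket_b's own z axis and vertical below 0.1 rad) and x of socket_b in the frame of bay between -0.033 and -0.022 m and y of socket_b in the frame of bay between -0.045 and 0.045 m and height (world z) of socket_b below 0.004 m and linear speed of socket_b below 0.01 m/s and distance of each of socket_a, socket_c from where it was at the start of the episode below 0.04 m and angle between each of socket_a, socket_c's own z axis and vertical below 0.1 rad) or ((z of gauge_grip in the frame of socket_c between 0.066 and 0.073 m and horizontal distance between gauge_grip and socket_c below 0.005 m and angle between the z axis of gauge_grip and the z axis of socket_c, either way round below 0.1 rad and angle between socket_c's own z axis and vertical below 0.1 rad) and x of socket_c in the frame of bay between -0.033 and -0.022 m and y of socket_c in the frame of bay between -0.045 and 0.045 m and height (world z) of socket_c below 0.004 m and linear speed of socket_c below 0.01 m/s and distance of each of socket_a, socket_b from where it was at the start of the episode below 0.04 m and angle between each of socket_a, socket_b's own z axis and vertical below 0.1 rad))); the robot touches nothing.
It fails at once if a socket is pressed onto the desk with more than 45 N (its own weight included) (contact force between any of socket_a, socket_b, socket_c and table above 45 N).
It fails at once if a socket is pushed against the bay with more than 25 N (contact force between any of socket_a, socket_b, socket_c and bay above 25 N).
It fails at once if the mug, stapler or pen cup is moved more than 25 mm (distance of any of mug, stapler, pencup from where it was at the start of the episode above 0.025 m).
It also fails if it takes over 64 s, if anything falls off the work surface, if the arm or the gripper's body presses on something with over 40 N, if the wrist force passes 120 N, or if a joint passes its speed limit or range.

### The arm

A 6-joint arm with a two-finger parallel gripper is mounted at the origin on the work surface. World frame = base frame: x ahead of the robot, y to its left, z up, the work surface at z = 0. Lengths are in m, angles in rad, forces in N, time in s.
With the tool pointing down it reaches from about 0.275 to 0.75 m from the base axis. Payload 10.2 kg.
Tool frame: the origin (TCP) lies on the centre line of the jaws, within the pads' length; the fingertips stand 19 mm ahead of it and the grasp point (between the pads) is the TCP; z points along the fingers, x is the direction in which the jaws open and shut, and the axes are right-handed (so a half turn about z gives the same grasp; the last joint's range is limited). The gripper opens to 88 mm and grips with 3 to 60 N. Pads are 18 mm wide; open, the fingers measure 123 mm over their backs; the gripper's body (75 mm by 187 mm) begins 45 mm behind the grasp point.
Start: joints at [0.996, 0.313, 1.498, -0, 1.331, -0.223], TCP at [0.181, 0.493, 0.258] pointing down, gripper open.
Joint ranges: [-2.94, 2.94], [-0.97, 2.17], [0.19, 2.56], [-1.23, 4.37], [0.02, 3.11], [-2.88, 2.88]. Speed limits (rad/s): [2.39, 2.39, 3.01, 3.14, 3.14, 3.14].

### API

Orientations are given as [roll, pitch, yaw] about the fixed x, y, z axes, in that order (R = Rz(yaw) Ry(pitch) Rx(roll)).
In Python, from cell import env gives the robot as it stands.
- The arm moves only by the tool step_arm, never from a script. Its argument "moves" is a list of rows, each a list of 6 numbers: the shift along the tool's x, y, z in m, then the turn, a rotation vector about the tool's x, y, z in rad. A call has 1 to 5 rows; each row shifts and turns the commanded pose from where the row before left it, along the tool's axes as they then stand; what a row does not reach is not made up. A row lasts 1/8 s, in which the tool goes at most 62.5 mm and 10.7 degrees, less where a joint would pass 70% of its speed; a pose out of reach is approached as far as the arm can. A call with a gripper value outside its range is refused whole. "gripper" is the finger opening in m, from 0 to 0.0881, set as the call begins (left out, the last holds). The fingers move at their own pace and stop on an object; "squeeze" is the grip in N (left out, the last holds). Time passes only in rows, so rows that do not move let the fingers close. It gives the time, the measured TCP pose, the force and the opening at its end, in the units of the state.
- env.get_state(): the state, without advancing time (a new reading comes with each control period).
- env.read_camera(name): name is "scene" or "top" or "wrist"; returns the picture (400x640x3 uint8, blue, green, red); there is no depth.
- env.get_calibration(name): a dict with "K" (3x3 intrinsics, pixels), "rvec" (rotation vector, rad) and "tvec" (3), from world to camera coordinates, as OpenCV has them. Camera axes: x right, y down, z forward; pixel columns grow to the right and rows downward; lengths in m; the calibration is good to about 2 mm. A picture is of the moment at which its call begins: read the wrist's pose just before it. get_calibration takes no time and is no camera call; for the wrist camera it gives the pose at the moment of the call.
- env.job_done(): hands the job in, once; it reports no verdict.
The state is a dict: "time_s": time; "joints": joint angles; "joint_velocities": joint speeds; "tau": joint torques, N m; "position": TCP position; "eef_rot": TCP orientation; "contact_force": force on the tool from outside, world axes, zero at the start; "wrist_torque": the same for the moment, N m; "finger_gap": finger opening in m.
Only numpy, scipy, OpenCV 4.12 (cv2) and the standard library are available. Lean on these libraries where they do the work, as an engineer would, in place of code of your own. Each camera call takes 0.05 s, during which the arm holds its last target.

## Working session

There is one attempt and no reset: what is moved stays moved. The work goes in short steps, Python scripts to look and compute and a tool call to move; the robot and the scene stay as the last step left them, time stands still between calls to the robot, and variables do not carry over. Pictures are saved under pics/ and viewed, and the job is handed in when it is done.

Besides the shell and the picture viewer there is one more tool, called after "Call:" in YAML: its name, and indented under it one key for each argument. step_arm: Moves the arm, as the interface text tells. Its arguments: {"type":"object","properties":{"moves":{"type":"array","items":{"type":"array","items":{"type":"number"}}},"gripper":{"type":"number"},"squeeze":{"type":"number"}},"required":["moves"]}

```bash
ls; mkdir -p pics; python3 - <<'E'
from cell import env
import cv2, numpy as np
s=env.get_state(); print({k:np.round(v,3).tolist() for k,v in s.items()})
for n in("scene","top","wrist"):
    c=env.get_calibration(n); print(n,{k:np.round(v,4).tolist() for k,v in c.items()})
    cv2.imwrite(f"pics/{n}0.png",env.read_camera(n))
E
```

```text
pics
{'time_s': 0.0, 'joints': [0.996, 0.313, 1.498, -0.0, 1.331, -0.223], 'joint_velocities': [0.001, -0.0, -0.0, -0.0, -0.001, 0.0], 'tau': [0.001, -40.221, -25.226, 0.069, 0.035, -0.0], 'position': [0.181, 0.493, 0.257], 'eef_rot': [-3.141, 0.001, 1.219], 'contact_force': [-0.65, 0.606, -0.343], 'wrist_torque': [0.043, -0.044, -0.052], 'finger_gap': 0.088}
scene {'K': [[459.5489, 0.0, 320.9802], [0.0, 459.5489, 203.1669], [0.0, 0.0, 1.0]], 'rvec': [1.4443, 2.017, -0.9449], 'tvec': [0.2314, -0.2996, 1.5598]}
top {'K': [[436.6735, 0.0, 315.138], [0.0, 436.6735, 196.0852], [0.0, 0.0, 1.0]], 'rvec': [2.2016, -2.1938, 0.0339], 'tvec': [-0.0315, 0.5755, 1.0467]}
wrist {'K': [[355.2983, 0.0, 322.6361], [0.0, 355.2983, 197.0034], [0.0, 0.0, 1.0]], 'rvec': [-2.3826, -1.6628, -0.2325], 'tvec': [-0.5252, -0.0379, 0.3875]}
```

View pics/scene0.png

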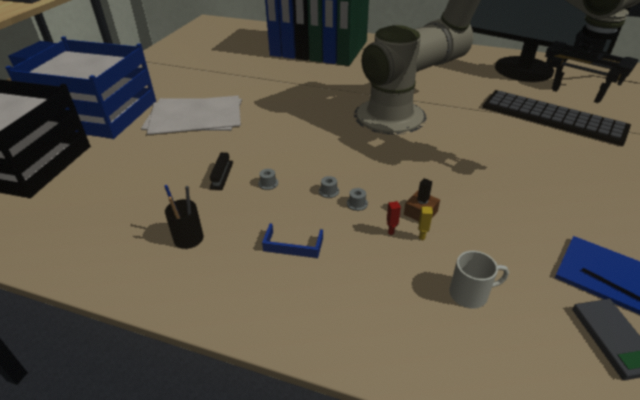

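View pics/top0.png

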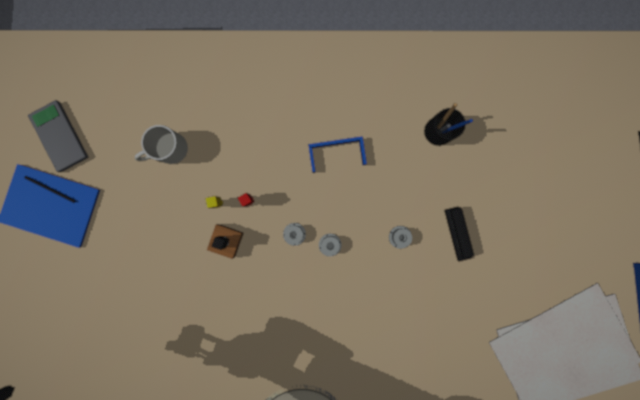

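View pics/wrist0.png

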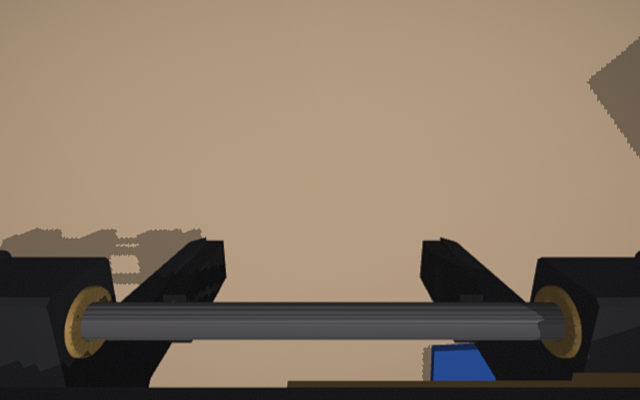

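The scene view shows the black-handled gauge in its wooden stand at about (425,190), with the red one at (393,217) and the yellow one at (426,222). The three sockets are at (268,178), (329,186) and (358,198), and the bay is at (293,242). The top view shows the same things, with the gauge at (221,242). I'll confirm this with enlarged crops.

```bash
cat > h.py <<'E'
import cv2, numpy as np
from scipy.spatial.transform import Rotation as R
from cell import env
def cal(n):
    c=env.get_calibration(n); Rm=cv2.Rodrigues(np.array(c["rvec"],float))[0]
    return np.array(c["K"]),Rm,np.array(c["tvec"],float).ravel()
def ray(c,u,v):
    K,Rm,t=c; d=Rm.T@np.linalg.inv(K)@np.array([u,v,1.]); return -Rm.T@t,d
def at_z(c,u,v,z):
    o,d=ray(c,u,v); return o+d*(z-o[2])/d[2]
def proj(c,p):
    K,Rm,t=c; q=K@(Rm@np.asarray(p,float)+t); return q[:2]/q[2]
def crop(im,x0,y0,w,h,s,fn):
    cv2.imwrite(fn,cv2.resize(im[y0:y0+h,x0:x0+w],None,fx=s,fy=s,interpolation=cv2.INTER_CUBIC))
E
python3 - <<'E'
from h import *
im=cv2.imread("pics/top0.png"); crop(im,190,120,200,140,4,"pics/topc.png")
crop(im,380,205,60,60,6,"pics/topc2.png")
im=cv2.imread("pics/scene0.png"); crop(im,240,160,210,110,3.8,"pics/scenec.png")
c=cal("top")
for n,u,v,z in[("gauge",221,242,.101),("stand",225,241,.04),("s1",294,233,.037),("s2",330,244,.037),("s3",401,237,.037),("bayL",313,146,.03),("bayR",361,140,.03),("red",246,200,.05),("yel",213,202,.05),("mug",163,144,.09),("cup",445,127,.09)]:
    print(n,at_z(c,u,v,z).round(3))
s=env.get_state(); w=cal("wrist"); Rt=R.from_euler("xyz",s["eef_rot"]).as_matrix()
cam=-w[1].T@w[2]; print("cam in tool",(Rt.T@(cam-s["position"])).round(4), (Rt.T@w[1].T).round(3))
E
```

```text
gauge [0.47  0.178 0.101]
stand [0.468 0.182 0.04 ]
s1 [0.487 0.02  0.037]
s2 [ 0.462 -0.065  0.037]
s3 [ 0.479 -0.232  0.037]
bayL [ 0.695 -0.024  0.03 ]
bayR [ 0.709 -0.139  0.03 ]
red [0.564 0.132 0.05 ]
yel [0.559 0.209 0.05 ]
mug [0.689 0.314 0.09 ]
cup [ 0.729 -0.322  0.09 ]
cam in tool [ 1.000e-04 -6.940e-02 -1.261e-01] [[ 1.    -0.001  0.001]
 [ 0.     0.962  0.274]
 [-0.002 -0.274  0.962]]
```

View pics/topc.png

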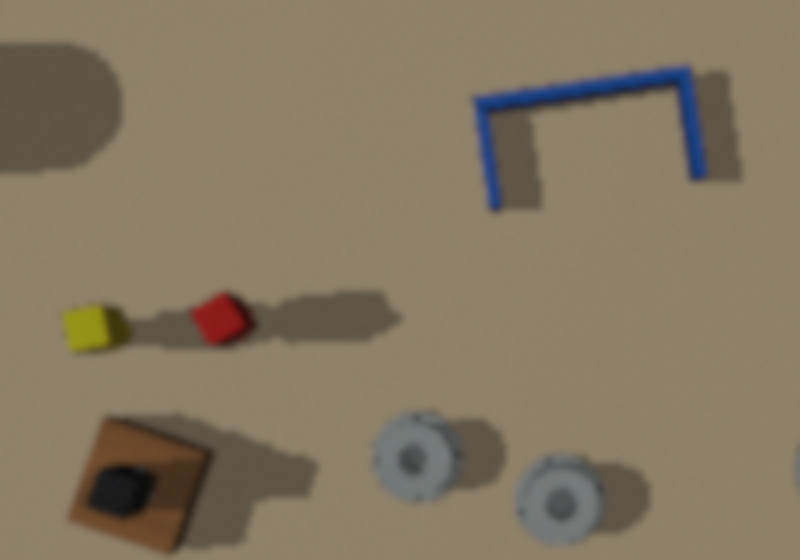

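View pics/scenec.png

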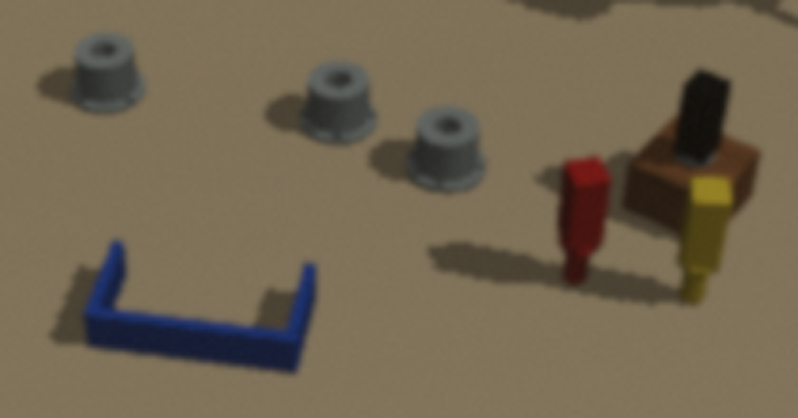

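View pics/topc2.png

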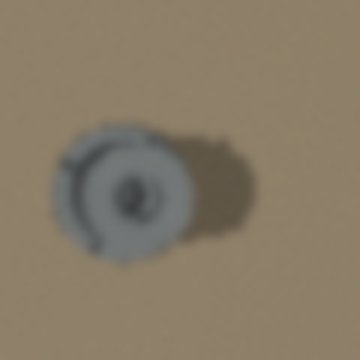

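The crops confirm it. The part in the wooden stand, at top (221,242) and scene (425,190), has the black square handle and is the gauge. The red one at (246,200) and the yellow one at (213,202) stand outside any stand and are the decoys. Next I'll move above the gauge for a wrist view.

```bash
cat >> h.py <<'E'
def go(p,yaw=None):
    s=env.get_state(); Rt=R.from_euler("xyz",s["eef_rot"])
    d=Rt.inv().apply(np.array(p)-s["position"]); print("t",s["time_s"],"pos",np.round(s["position"],4),"rot",np.round(s["eef_rot"],4),"F",np.round(s["contact_force"],2),"gap",round(s["finger_gap"],4))
    print("tool delta",d.round(4),"norm",np.linalg.norm(d).round(4))
    if yaw is not None:
        q=(Rt.inv()*R.from_euler("xyz",[np.pi,0,yaw])).as_rotvec(); print("rotvec",q.round(4))
E
python3 -c "
from h import *
go([.455,.178,.257],1.229)"
```

```text
t 0.15 pos [0.1808 0.4927 0.2573] rot [-3.1414e+00  1.0000e-03  1.2190e+00] F [ 0.65 -0.03  0.09] gap 0.0884
tool delta [-0.201   0.3658  0.0004] norm 0.4174
rotvec [-0.0002  0.001  -0.01  ]
```

Call:
step_arm:
  moves:
    - [-0.025, 0.046, 0, 0, 0, 0]
    - [-0.025, 0.046, 0, 0, 0, 0]
    - [-0.025, 0.046, 0, 0, 0, 0]
    - [-0.025, 0.046, 0, 0, 0, 0]
    - [-0.025, 0.046, 0, 0, 0, 0]

```text
time_s: 0.78
position: [0.3546, 0.2948, 0.2577]
eef_rot: [-3.142, 0.0, 1.219]
contact_force: [0.2, 1.6, 0.4]
finger_gap: 0.0881
```

Call:
step_arm:
  moves:
    - [-0.025, 0.046, 0, 0, 0, 0]
    - [-0.025, 0.046, 0, 0, 0, 0]
    - [-0.025, 0.044, 0, 0, 0, 0]
    - [0, 0, 0, 0, 0, 0]
    - [0, 0, 0, 0, 0, 0]

```text
time_s: 1.4
position: [0.4552, 0.1793, 0.2575]
eef_rot: [-3.141, 0.0, 1.219]
contact_force: [-1.1, 0.1, 0.3]
finger_gap: 0.0879
```

```bash
python3 -c "
from h import *
go([.455,.178,.257],1.229)
im=env.read_camera('wrist');cv2.imwrite('pics/w1.png',im)
c=cal('wrist');print(proj(c,[.47,.178,.101]))"
```

```text
t 1.4 pos [0.4552 0.1793 0.2575] rot [-3.1409e+00  1.0000e-04  1.2189e+00] F [-1.09  0.13  0.27] gap 0.0879
tool delta [-0.0013  0.0003  0.0005] norm 0.0014
rotvec [-0.0007  0.0001 -0.0101]
[326.3134164  201.22058192]
```

View pics/w1.png

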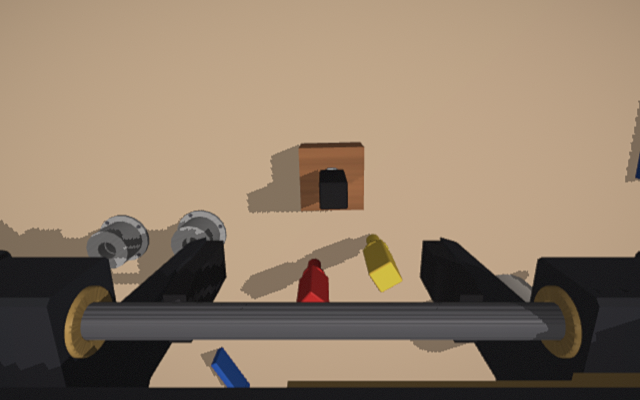

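The wrist view shows the stand at (332,176), the handle top at about (333,195) and the shaft side above it. The jaws already line up well with the handle flats. I'll enlarge to measure it.

```bash
python3 - <<'E'
from h import *
im=cv2.imread("pics/w1.png"); b=np.clip(im.astype(float)*1,0,255)
g=np.clip(im[130:220,285:385].astype(float)*1.8,0,255).astype(np.uint8)
crop(g,0,0,100,90,6,"pics/w1c.png")
m=(im.max(2)<60).astype(np.uint8); m[:130]=0;m[225:]=0;m[:,:285]=0;m[:,385:]=0
ys,xs=np.where(m); print(xs.min(),xs.max(),ys.min(),ys.max())
for y in range(165,213,4):
    r=np.where(m[y])[0]; print(y,(r.min(),r.max()) if len(r) else None)
E
```

```text
319 347 170 208
165 None
169 None
173 (np.int64(319), np.int64(344))
177 (np.int64(319), np.int64(345))
181 (np.int64(319), np.int64(346))
185 (np.int64(319), np.int64(346))
189 (np.int64(319), np.int64(346))
193 (np.int64(319), np.int64(347))
197 (np.int64(319), np.int64(347))
201 (np.int64(320), np.int64(347))
205 (np.int64(320), np.int64(347))
209 None
```

View pics/w1c.png

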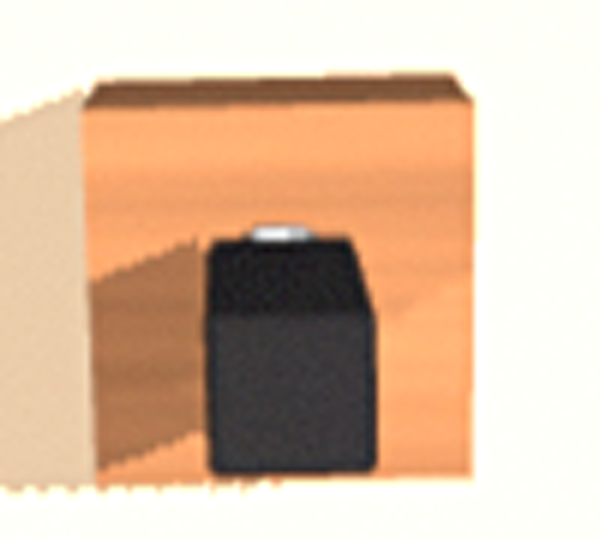

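```bash
python3 - <<'E'
from h import *
c=cal("wrist")
f=lambda x,y:(285+x/6-.4,130+y/6-.4)
P=[at_z(c,*f(*q),.101)[:2] for q in[(208,315),(376,315),(376,470),(212,470)]]
P=np.array(P);print("handle",P.round(4),P.mean(0).round(4),np.linalg.norm(np.roll(P,-1,0)-P,axis=1).round(4), np.degrees(np.arctan2(*(P[1]-P[0])[::-1])),np.degrees(np.arctan2(*(P[2]-P[3])[::-1])))
S=np.array([at_z(c,*f(*q),.04)[:2] for q in[(84,105),(472,105),(472,478),(96,485)]])
print("stand",S.mean(0).round(4),np.linalg.norm(np.roll(S,-1,0)-S,axis=1).round(4),np.degrees(np.arctan2(*(S[1]-S[0])[::-1])))
print("tool yaw",np.degrees(env.get_state()["eef_rot"][2]))
p=P.mean(0); go([*p,.1],None)
E
```

```text
handle [[0.4527 0.1782]
 [0.4606 0.1997]
 [0.4815 0.1924]
 [0.4737 0.171 ]] [0.4671 0.1853] [0.0229 0.0222 0.0228 0.0222] 69.853735876508 69.84679129311793
stand [0.4677 0.185 ] [0.0625 0.0632 0.0637 0.0644] 69.86270425217329
tool yaw 69.89506965782081
t 1.45 pos [0.455  0.1797 0.2576] rot [-3.1411e+00  1.0000e-04  1.2199e+00] F [-0.55 -0.24 -1.1 ] gap 0.088
tool delta [0.0095 0.0095 0.1576] norm 0.1582
```

Call:
step_arm:
  moves:
    - [0.0095, 0.0095, 0.04, 0, 0, 0]
    - [0, 0, 0.05, 0, 0, 0]
    - [0, 0, 0.045, 0, 0, 0]
    - [0, 0, 0.03, 0, 0, 0]
    - [0, 0, 0.017, 0, 0, 0]

```text
time_s: 2.08
position: [0.4665, 0.1857, 0.0744]
eef_rot: [-3.14, 0.001, 1.221]
contact_force: [0.8, 0.1, -0.1]
finger_gap: 0.0882
```

Call:
step_arm:
  moves:
    - [0, 0, 0, 0, 0, 0]
    - [0, 0, 0, 0, 0, 0]
    - [0, 0, 0, 0, 0, 0]
    - [0, 0, 0, 0, 0, 0]
    - [0, 0, 0, 0, 0, 0]
  gripper: 0.01
  squeeze: 20

```text
time_s: 2.7
position: [0.4679, 0.1846, 0.076]
eef_rot: [3.141, -0.0, 1.219]
contact_force: [-0.6, 0.4, 0.5]
finger_gap: 0.0401
```

```bash
python3 -c "
from h import *
go([.4672,.1852,.15])
im=env.read_camera('wrist');cv2.imwrite('pics/w2.png',im)"
```

```text
t 2.7 pos [0.4679 0.1846 0.076 ] rot [ 3.1412e+00 -2.0000e-04  1.2190e+00] F [-0.6   0.36  0.45] gap 0.0401
tool delta [ 0.0003 -0.0008 -0.074 ] norm 0.074
```

View pics/w2.png

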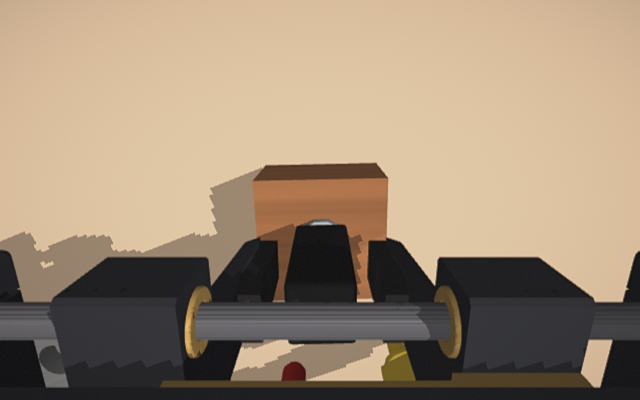

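The fingers straddle the handle, centred to about a millimetre, and are still closing.

Call:
step_arm:
  moves:
    - [0, 0, 0, 0, 0, 0]
    - [0, 0, 0, 0, 0, 0]
    - [0, 0, 0, 0, 0, 0]
    - [0, 0, 0, 0, 0, 0]

```text
time_s: 3.25
position: [0.4678, 0.1846, 0.0757]
eef_rot: [3.142, 0.0, 1.219]
contact_force: [-0.1, -0.5, 2.1]
finger_gap: 0.024
```

The grip is confirmed: the fingers stopped on 24 mm. Now lifting.

Call:
step_arm:
  moves:
    - [0, 0, -0.01, 0, 0, 0]
    - [0, 0, -0.025, 0, 0, 0]
    - [0, 0, -0.03, 0, 0, 0]
    - [0, 0, -0.015, 0, 0, 0]
    - [0, 0, 0, 0, 0, 0]

```text
time_s: 3.88
position: [0.468, 0.1847, 0.1563]
eef_rot: [3.14, -0.001, 1.219]
contact_force: [0.3, -0.3, -1.4]
finger_gap: 0.024
```

```bash
python3 -c "
from h import *
go([.525,.034,.155])
im=env.read_camera('wrist');cv2.imwrite('pics/w3.png',im)"
```

```text
t 3.875 pos [0.468  0.1847 0.1563] rot [ 3.1402e+00 -7.0000e-04  1.2190e+00] F [ 0.29 -0.29 -1.39] gap 0.024
tool delta [-0.1218  0.1054  0.0014] norm 0.1611
```

View pics/w3.png

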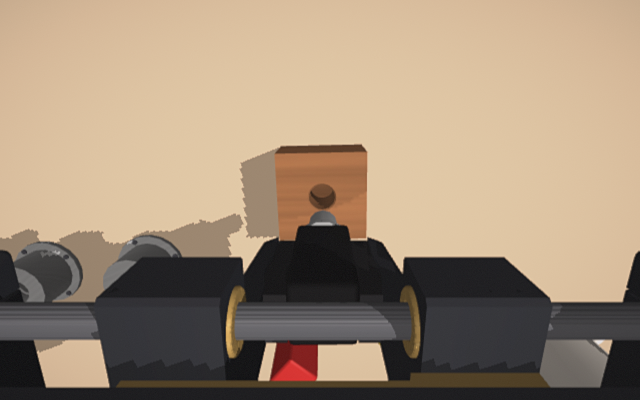

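The gauge hangs in the jaws and the stand's hole is visible at (322,196), just behind the shoulder. This gives me a reference for aligning the pin to a hole. Now moving near the first socket.

Call:
step_arm:
  moves:
    - [-0.03, 0.026, 0, 0, 0, 0]
    - [-0.03, 0.026, 0, 0, 0, 0]
    - [-0.03, 0.026, 0, 0, 0, 0]
    - [-0.03, 0.026, 0, 0, 0, 0]
    - [0, 0, 0, 0, 0, 0]

```text
time_s: 4.55
position: [0.5242, 0.0342, 0.1543]
eef_rot: [-3.14, 0.001, 1.216]
contact_force: [-0.8, 0.7, -1.6]
finger_gap: 0.0236
```

```bash
python3 -c "
from h import *
im=cv2.imread('pics/w3.png');crop(np.clip(im*1.5,0,255).astype(np.uint8),260,140,120,100,6,'pics/w3c.png')
go([.525,.034,.155])
c=cal('wrist'); s=env.get_state();print(proj(c,[*s['position'][:2],.04]),proj(c,[*s['position'][:2],.037]))
im=env.read_camera('wrist');cv2.imwrite('pics/w4.png',im)"
```

```text
t 4.55 pos [0.5242 0.0342 0.1543] rot [-3.1397e+00  6.0000e-04  1.2158e+00] F [-0.78  0.73 -1.58] gap 0.0236
tool delta [ 0.0001  0.0009 -0.0007] norm 0.0011
[322.02323299 198.60090161] [322.02606343 197.43718569]
```

View pics/w4.png

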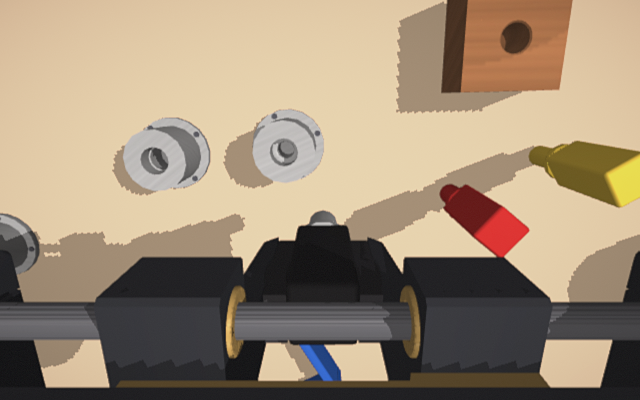

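View pics/w3c.png

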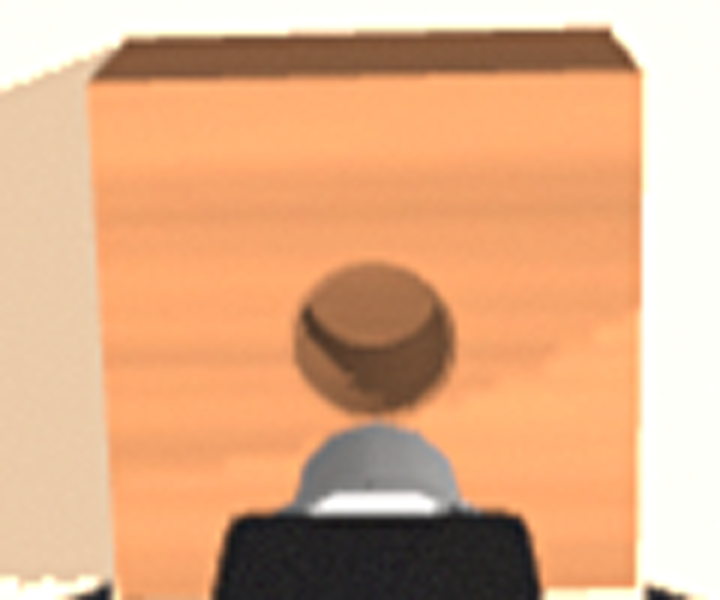

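The wrist view shows two socket mouths, one at (286,150) and one at (156,158). I'll enlarge to measure them and look at the steps in the bores.

```bash
python3 -c "
from h import *
im=cv2.imread('pics/w4.png');crop(np.clip(im*1.3,0,255).astype(np.uint8),245,100,90,90,6,'pics/w4a.png');crop(np.clip(im*1.3,0,255).astype(np.uint8),110,110,110,90,6,'pics/w4b.png')"
```

```text
(no output)
```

View pics/w4a.png

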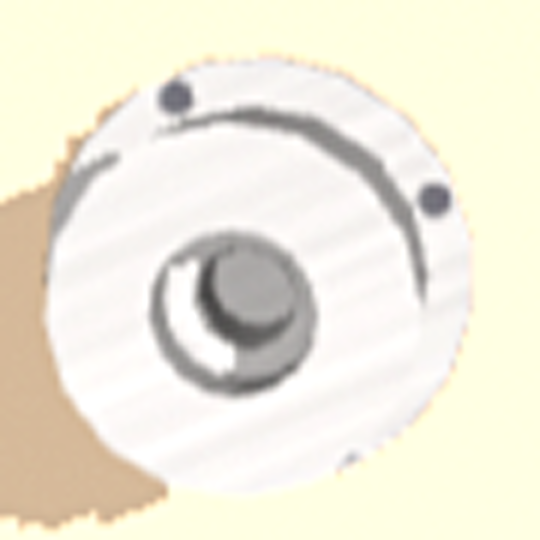

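View pics/w4b.png

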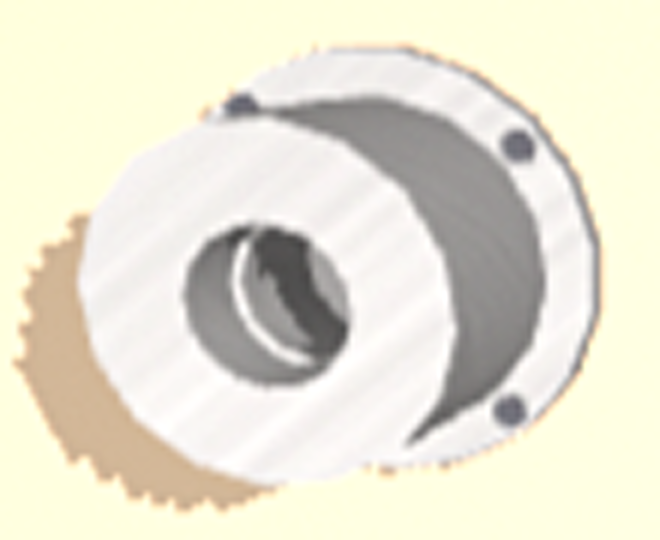

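Each bore's step is visible. Socket (286,150) shows a wide ledge with a narrow 12 mm hole, so the gauge won't go home there. Socket (156,158) shows only a thin ledge, which fits the 18 mm bush. I'll try that one first and let the gauge decide.

```bash
python3 - <<'E'
from h import *
c=cal("wrist")
for n,u,v in[("s2",154.1,160.4),("s1",245+234/6-.4,100+313/6-.4)]:
    print(n,at_z(c,u,v,.037).round(4))
p=at_z(c,154.1,160.4,.037)
# rim size check
print([np.linalg.norm(at_z(c,110+a/6,160.4,.037)-at_z(c,110+b/6,160.4,.037)).round(4) for a,b in[(185,350),(80,455)]])
go([p[0]+.02,p[1]+.0,.155])
E
```

```text
s2 [ 0.4583 -0.0641  0.037 ]
s1 [0.4839 0.0222 0.037 ]
[np.float64(0.019), np.float64(0.0432)]
t 4.6 pos [0.5237 0.0356 0.1545] rot [-3.1392e+00  3.0000e-04  1.2171e+00] F [-0.35 -0.3  -2.56] gap 0.024
tool delta [-0.1092 -0.008  -0.0005] norm 0.1095
```

Call:
step_arm:
  moves:
    - [-0.035, -0.008, 0, 0, 0, 0]
    - [-0.04, -0.009, 0, 0, 0, 0]
    - [-0.035, -0.009, 0, 0, 0, 0]
    - [-0.006, -0.001, 0, 0, 0, 0]
    - [0, 0, 0, 0, 0, 0]

```text
time_s: 5.22
position: [0.4589, -0.0626, 0.1556]
eef_rot: [-3.141, -0.0, 1.219]
contact_force: [-0.1, -0.7, -1.1]
finger_gap: 0.0239
```

```bash
python3 -c "
from h import *
go([.4583,-.0641,.155])
im=env.read_camera('wrist');cv2.imwrite('pics/w5.png',im)
crop(np.clip(im*1.3,0,255).astype(np.uint8),262,150,120,90,6,'pics/w5c.png')
c=cal('wrist'); s=env.get_state();print(proj(c,[*s['position'][:2],.037]))"
```

```text
t 5.225 pos [ 0.4589 -0.0626  0.1556] rot [-3.1413e+00 -3.0000e-04  1.2193e+00] F [-0.07 -0.74 -1.14] gap 0.0239
tool delta [-0.0016 -0.      0.0006] norm 0.0017
[321.89048608 196.69647539]
```

View pics/w5c.png

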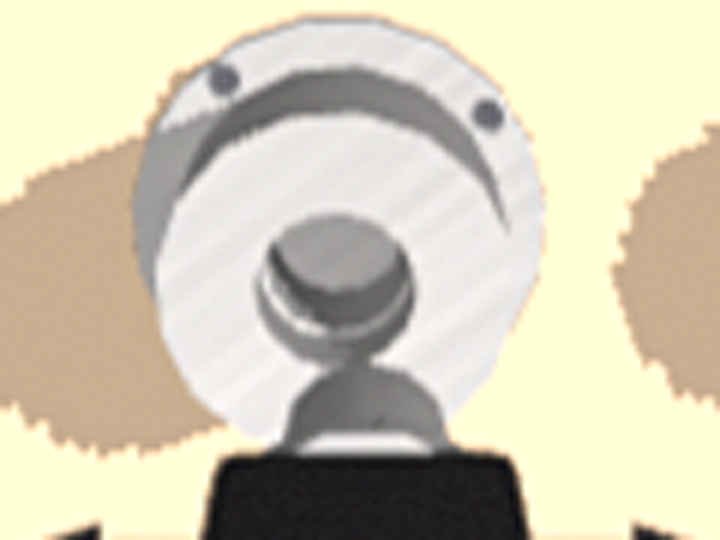

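Call:
step_arm:
  moves:
    - [-0.0034, 0.0012, 0, 0, 0, 0]
    - [0, 0, 0.02, 0, 0, 0]
    - [0, 0, 0.02, 0, 0, 0]
    - [0, 0, 0, 0, 0, 0]
    - [0, 0, 0, 0, 0, 0]

```text
time_s: 5.9
position: [0.4592, -0.067, 0.1163]
eef_rot: [3.141, 0.0, 1.219]
contact_force: [0.8, -0.0, -1.5]
finger_gap: 0.0239
```

```bash
python3 -c "
from h import *
go([.4583,-.0641,.155])
im=env.read_camera('wrist');cv2.imwrite('pics/w6.png',im)
crop(np.clip(im*1.3,0,255).astype(np.uint8),252,140,140,100,5.5,'pics/w6c.png')
c=cal('wrist'); s=env.get_state();print(proj(c,[*s['position'][:2],.037]))
im=env.read_camera('scene');crop(im,290,150,80,80,7,'pics/s6c.png')"
```

```text
t 5.9 pos [ 0.4592 -0.067   0.1163] rot [3.1407 0.     1.2195] F [ 0.82 -0.01 -1.46] gap 0.0239
tool delta [ 0.0024 -0.0018 -0.0387] norm 0.0388
[321.9343446 214.0184015]
```

View pics/w6c.png

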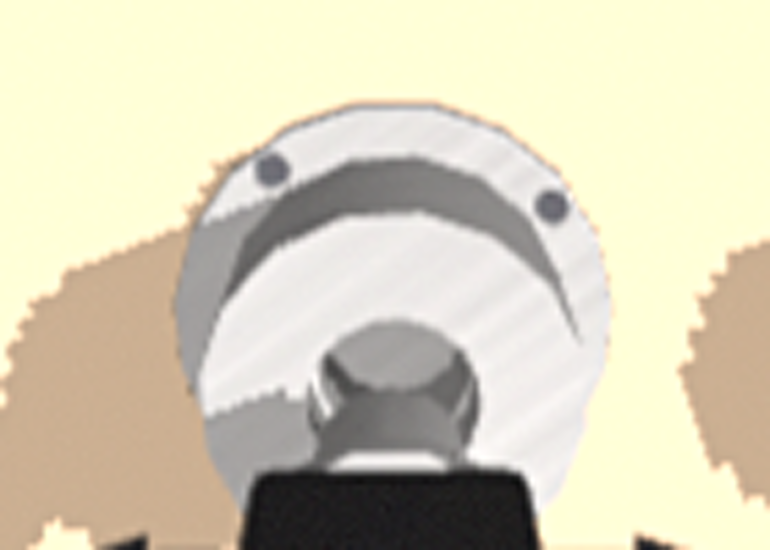

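View pics/s6c.png

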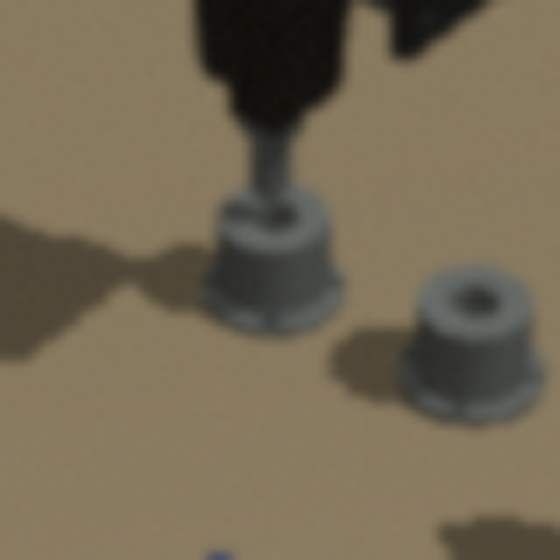

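The wrist crop shows the mouth centred at about (323,213), with the pin in line in x and within about 1 mm in y. The scene view agrees, so I'll go down gently.

Call:
step_arm:
  moves:
    - [0, 0, 0.005, 0, 0, 0]
    - [0, 0, 0.005, 0, 0, 0]
    - [0, 0, 0.004, 0, 0, 0]
    - [0, 0, 0.003, 0, 0, 0]
    - [0, 0, 0, 0, 0, 0]

```text
time_s: 6.62
position: [0.4586, -0.067, 0.0985]
eef_rot: [-3.141, -0.0, 1.219]
contact_force: [-0.2, 0.2, -1.7]
finger_gap: 0.0236
```

Call:
step_arm:
  moves:
    - [0, 0, 0.003, 0, 0, 0]
    - [0, 0, 0.003, 0, 0, 0]
    - [0, 0, 0.002, 0, 0, 0]
    - [0, 0, 0.002, 0, 0, 0]

```text
time_s: 7.12
position: [0.4587, -0.0671, 0.0886]
eef_rot: [3.142, 0.0, 1.219]
contact_force: [-0.1, -0.3, -1.9]
finger_gap: 0.024
```

Call:
step_arm:
  moves:
    - [0, 0, 0.003, 0, 0, 0]
    - [0, 0, 0.003, 0, 0, 0]
    - [0, 0, 0.003, 0, 0, 0]
    - [0, 0, 0.002, 0, 0, 0]

```text
time_s: 7.62
position: [0.4587, -0.067, 0.0775]
eef_rot: [-3.141, -0.0, 1.219]
contact_force: [1.0, 0.0, -0.9]
finger_gap: 0.0238
```

Call:
step_arm:
  moves:
    - [0, 0, 0.002, 0, 0, 0]
    - [0, 0, 0.0015, 0, 0, 0]
    - [0, 0, 0.001, 0, 0, 0]
    - [0, 0, 0, 0, 0, 0]

```text
time_s: 8.12
position: [0.4587, -0.0671, 0.0732]
eef_rot: [-3.142, -0.0, 1.219]
contact_force: [0.5, 1.0, -1.5]
finger_gap: 0.0239
```

```bash
python3 -c "
from h import *
go([.4583,-.0641,.07])
im=env.read_camera('wrist');cv2.imwrite('pics/w7.png',im)
crop(np.clip(im*1.3,0,255).astype(np.uint8),252,170,140,100,5.5,'pics/w7c.png')
im=env.read_camera('scene');crop(im,290,150,80,80,7,'pics/s7c.png')"
```

```text
t 8.125 pos [ 0.4587 -0.0671  0.0732] rot [-3.1415 -0.      1.219 ] F [ 0.53  1.04 -1.47] gap 0.0239
tool delta [ 0.0026 -0.0014  0.0032] norm 0.0044
```

View pics/w7c.png

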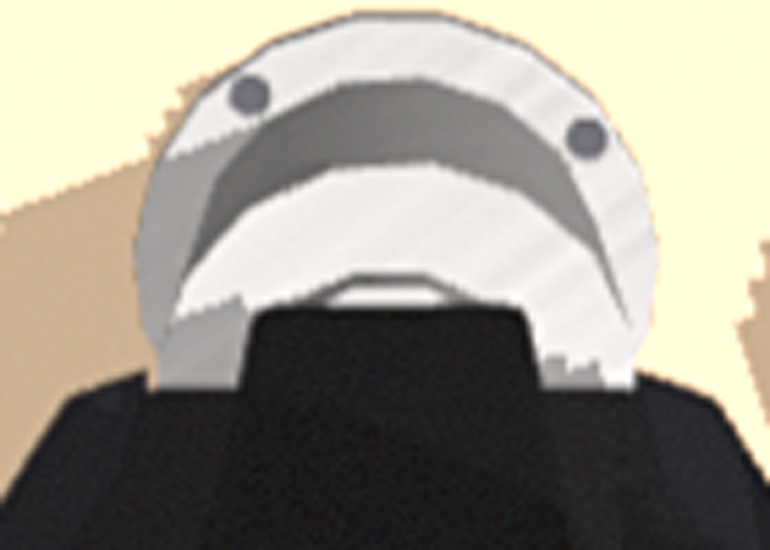

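View pics/s7c.png

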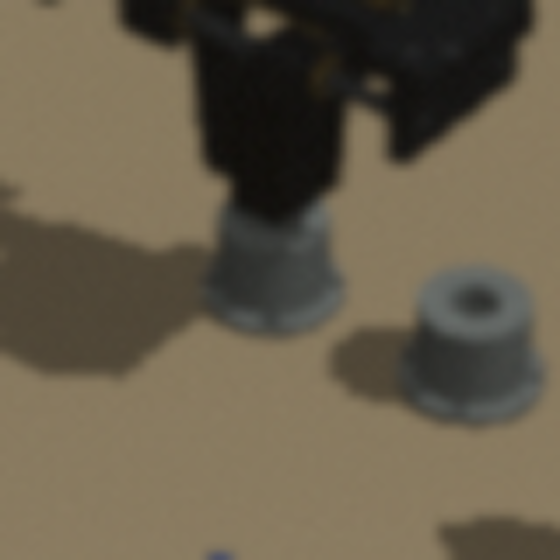

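The pin went straight past the 12 mm ledge without any force, so this is the right socket. I'll seat the shoulder in half-millimetre steps.

Call:
step_arm:
  moves:
    - [0, 0, 0.0004, 0, 0, 0]
    - [0, 0, 0, 0, 0, 0]

```text
time_s: 8.48
position: [0.4587, -0.0671, 0.0728]
eef_rot: [3.142, -0.0, 1.219]
contact_force: [-0.2, -0.4, -1.9]
finger_gap: 0.0236
```

Call:
step_arm:
  moves:
    - [0, 0, 0.0004, 0, 0, 0]
    - [0, 0, 0, 0, 0, 0]

```text
time_s: 8.72
position: [0.4588, -0.0671, 0.0727]
eef_rot: [3.141, 0.0, 1.219]
contact_force: [-2.2, 1.1, 3.9]
finger_gap: 0.0238
```

Contact shows as a 5 N rise in force at TCP z = 0.0727, which is the expected home height. Next I'll measure the bay in both fixed cameras.

```bash
python3 - <<'E'
from h import *
im=env.read_camera("top"); cv2.imwrite("pics/top8.png",im); crop(np.clip(im*1.5,0,255).astype(np.uint8),295,125,90,65,8,"pics/top8c.png")
im=env.read_camera("scene"); cv2.imwrite("pics/scene8.png",im); crop(np.clip(im*1.5,0,255).astype(np.uint8),250,210,90,60,8,"pics/scene8c.png")
E
```

```text
(no output)
```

View pics/top8c.png

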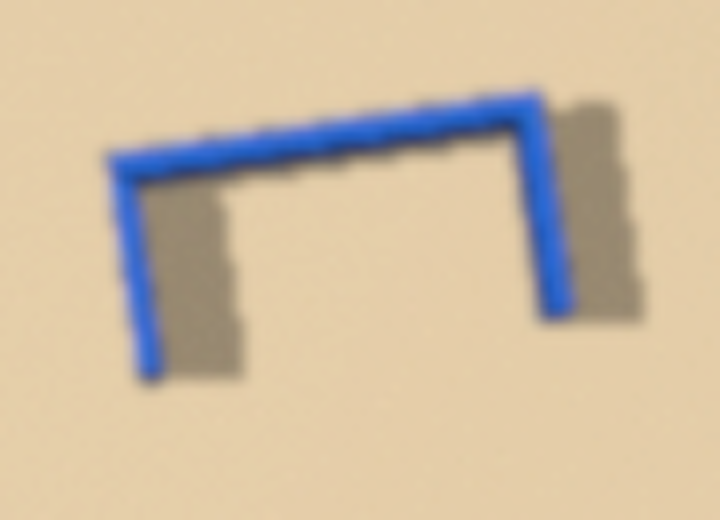

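View pics/scene8c.png

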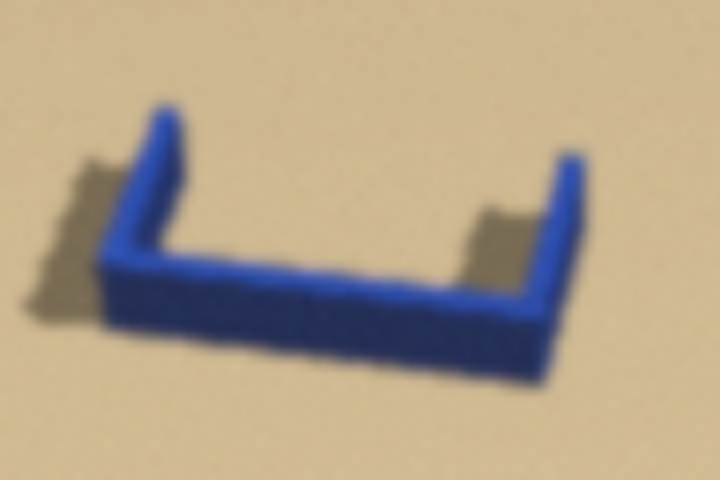

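```bash
python3 - <<'E'
from h import *
from scipy.optimize import least_squares
T,S=cal("top"),cal("scene")
ft=lambda x,y:np.array((295+x/8-.44,125+y/8-.44)); fs=lambda x,y:np.array((250+x/8-.44,210+y/8-.44))
obs=[(T,ft(112,155),(.008,.066)),(T,ft(540,92),(.008,-.066)),(T,ft(139,381),(-.06,.066)),(T,ft(575,318),(-.06,-.066)),
(S,fs(98,258),(.008,-.066)),(S,fs(545,310),(.008,.066)),(S,fs(158,104),(-.06,-.066)),(S,fs(587,155),(-.06,.066))]
def w(q,b):
    c,s=np.cos(q[2]),np.sin(q[2]); return np.array([q[0]+c*b[0]-s*b[1],q[1]+s*b[0]+c*b[1],.03])
for o in(obs[:4],obs[4:],obs):
    r=least_squares(lambda q:np.concatenate([proj(c,w(q,b))-p for c,p,b in o]),[.69,-.08,.12]); print(r.x.round(4),r.fun.round(1))
# same gauge/socket check: project known TCP handle; socket position by FK
print(proj(T,[.4588,-.0671,.0]),proj(S,[.4588,-.0671,0]))
E
```

```text
[ 0.7011 -0.0782  0.1458] [-0.7  0.1  0.5  0.1 -0.1 -0.1  0.3 -0.1]
[ 0.7015 -0.0771  0.1555] [-0.3  0.1  0.2  0.5 -0.1 -0.3  0.2 -0.5]
[ 0.7012 -0.0777  0.1496] [-0.9  0.1  0.3 -0.  -0.1 -0.   0.2 -0.2 -0.4 -0.1 -0.   0.5 -0.1 -0.6
  0.1 -0.5]
[330.45963736 244.21459023] [327.75487804 191.22965486]
```

The bay fits at (0.701, -0.078) with yaw 0.150, and both cameras agree to about 1 mm. The socket's target is therefore about (0.6735, -0.082). Sliding now, first to about 75 mm short of the wall.

Call:
step_arm:
  moves:
    - [0.001, 0.0045, 0, 0, 0, 0]
    - [0.0018, 0.008, 0, 0, 0, 0]
    - [0.0024, 0.0105, 0, 0, 0, 0]
    - [0.0024, 0.0105, 0, 0, 0, 0]
    - [0.0012, 0.005, 0, 0, 0, 0]

```text
time_s: 9.45
position: [0.4972, -0.0722, 0.0724]
eef_rot: [-3.139, 0.001, 1.22]
contact_force: [-7.0, -0.4, 6.1]
finger_gap: 0.024
```

Call:
step_arm:
  moves:
    - [0.0024, 0.0105, -0.0002, 0, 0, 0]
    - [0.0024, 0.0105, 0, 0, 0, 0]
    - [0.0024, 0.0105, 0, 0, 0, 0]
    - [0.0024, 0.0105, 0, 0, 0, 0]
    - [0.0024, 0.0105, 0, 0, 0, 0]

```text
time_s: 10.07
position: [0.5508, -0.0787, 0.0723]
eef_rot: [-3.139, 0.0, 1.219]
contact_force: [-5.9, 0.3, 4.8]
finger_gap: 0.024
```

```bash
python3 -c "
from h import *
go([.627,-.0889,.0727])
im=env.read_camera('scene');crop(im,240,150,140,105,5.5,'pics/s9c.png')
im=env.read_camera('wrist');cv2.imwrite('pics/w9.png',im)"
```

```text
t 10.075 pos [ 0.5508 -0.0787  0.0723] rot [-3.1387e+00  3.0000e-04  1.2193e+00] F [-5.88  0.3   4.82] gap 0.024
tool delta [ 0.0166  0.0751 -0.0007] norm 0.0769
```

View pics/s9c.png

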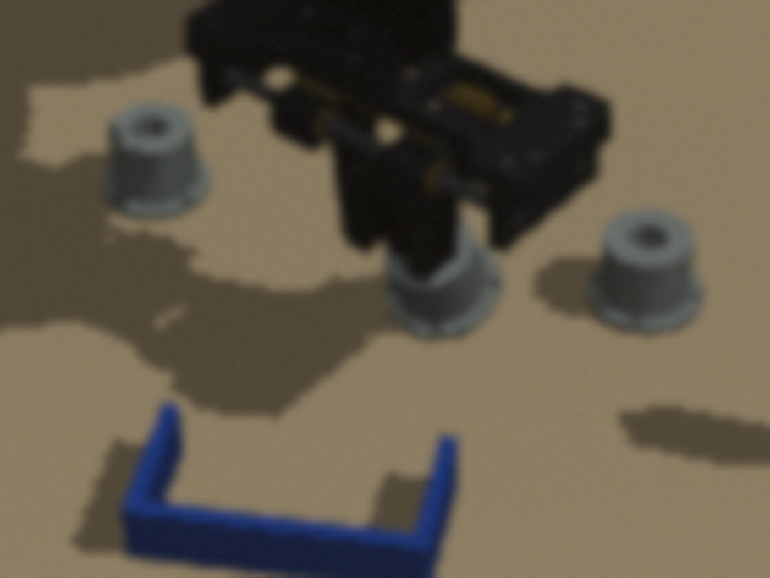

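View pics/w9.png

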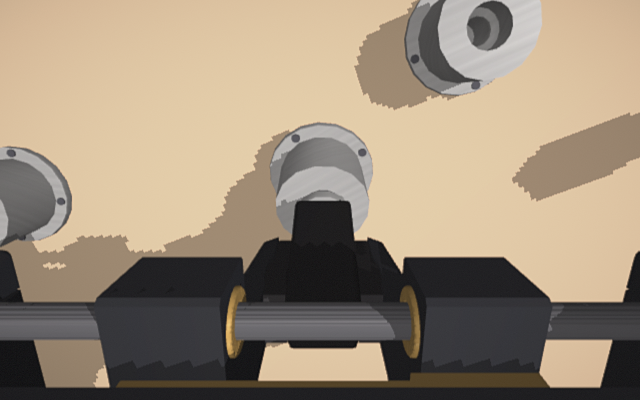

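The socket follows, flat and upright, and the other two are untouched. Continuing.

Call:
step_arm:
  moves:
    - [0.0024, 0.0105, -0.0002, 0, 0, 0]
    - [0.0024, 0.0105, 0, 0, 0, 0]
    - [0.0024, 0.0105, 0, 0, 0, 0]
    - [0.0024, 0.0105, 0, 0, 0, 0]
    - [0.0024, 0.0105, 0, 0, 0, 0]

```text
time_s: 10.8
position: [0.6054, -0.0858, 0.0726]
eef_rot: [-3.142, -0.0, 1.219]
contact_force: [-2.9, 1.2, -1.8]
finger_gap: 0.0238
```

Call:
step_arm:
  moves:
    - [0.0024, 0.0105, 0, 0, 0, 0]
    - [0.0024, 0.009, 0, 0, 0, 0]
    - [0, 0, 0, 0, 0, 0]

```text
time_s: 11.18
position: [0.6256, -0.0881, 0.0726]
eef_rot: [3.14, -0.0, 1.219]
contact_force: [1.7, -0.4, -3.3]
finger_gap: 0.0239
```

```bash
python3 -c "
from h import *
go([.6735,-.0819,.0725])
im=env.read_camera('scene');crop(im,240,180,140,105,5.5,'pics/s10c.png')
im=env.read_camera('top');crop(im,290,110,100,80,7,'pics/t10c.png')"
```

```text
t 11.175 pos [ 0.6256 -0.0881  0.0726] rot [ 3.1398e+00 -1.0000e-04  1.2190e+00] F [ 1.74 -0.4  -3.35] gap 0.0239
tool delta [0.0223 0.0428 0.0002] norm 0.0483
```

View pics/s10c.png

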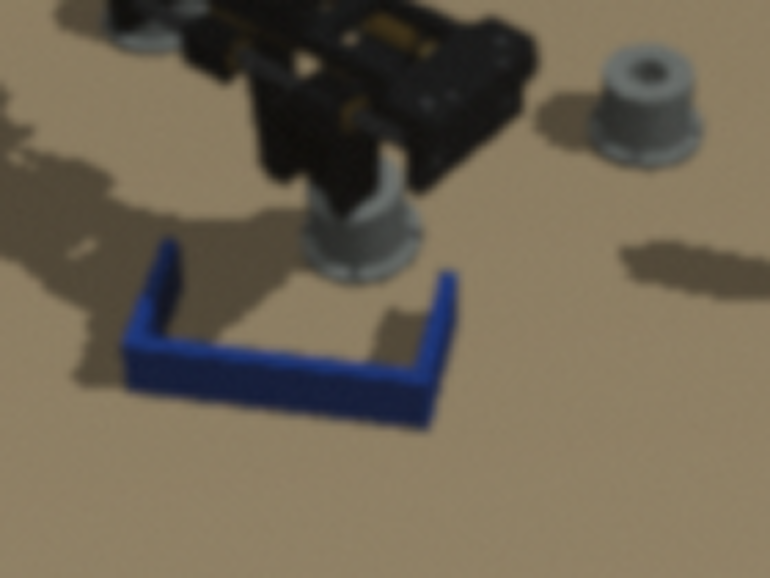

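View pics/t10c.png

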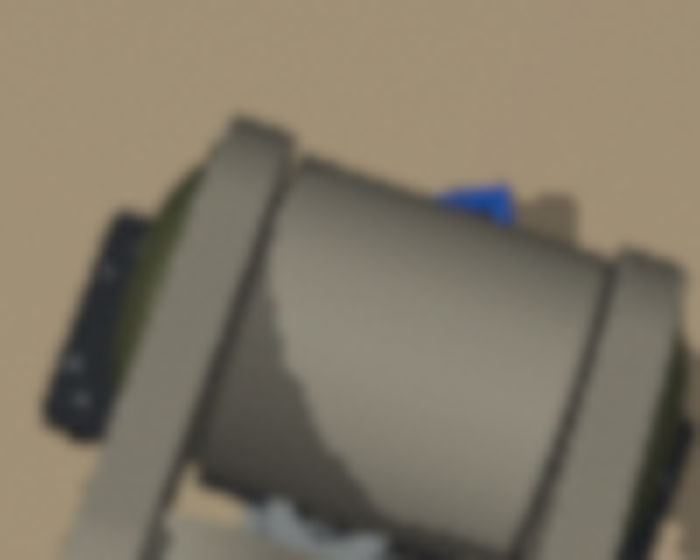

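Call:
step_arm:
  moves:
    - [0.0034, 0.0062, 0, 0, 0, 0]
    - [0.0038, 0.007, 0, 0, 0, 0]
    - [0.0038, 0.007, 0, 0, 0, 0]
    - [0.0038, 0.007, 0, 0, 0, 0]
    - [0.0024, 0.0044, 0, 0, 0, 0]

```text
time_s: 11.9
position: [0.6606, -0.0825, 0.0729]
eef_rot: [-3.141, 0.0, 1.219]
contact_force: [-3.9, -0.6, 2.6]
finger_gap: 0.0239
```

```bash
python3 -c "
from h import *
go([.6735,-.0819,.0725])
im=env.read_camera('scene');crop(im,250,190,100,75,8,'pics/s11c.png')"
```

```text
t 11.9 pos [ 0.6606 -0.0825  0.0729] rot [-3.1413e+00  1.0000e-04  1.2192e+00] F [-3.93 -0.55  2.59] gap 0.0239
tool delta [0.005  0.0119 0.0004] norm 0.0129
```

View pics/s11c.png

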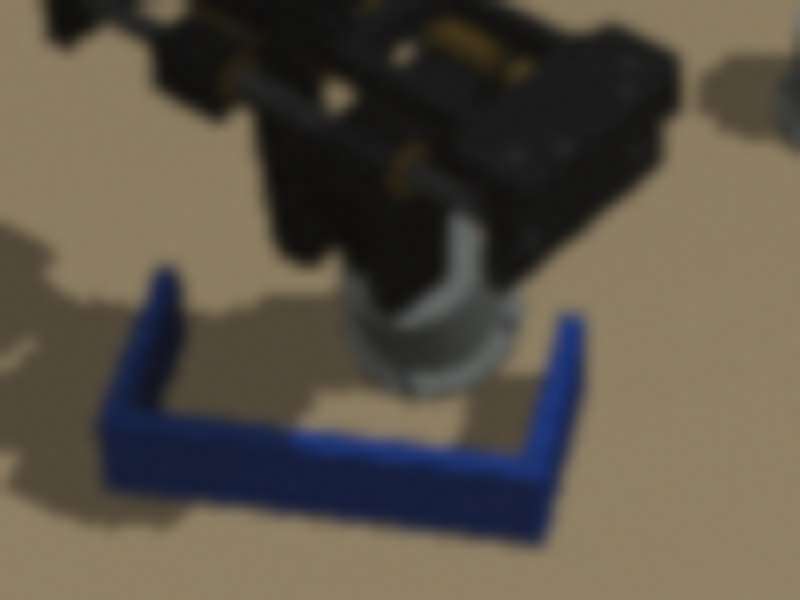

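The socket is inside the bay with a clear gap to the back wall. Now approaching slowly.

Call:
step_arm:
  moves:
    - [0.001, 0.0018, 0, 0, 0, 0]
    - [0.001, 0.0018, 0, 0, 0, 0]
    - [0.001, 0.0018, 0, 0, 0, 0]
    - [0.001, 0.0018, 0, 0, 0, 0]
    - [0.001, 0.0018, 0, 0, 0, 0]

```text
time_s: 12.58
position: [0.6706, -0.0811, 0.0728]
eef_rot: [-3.142, -0.0, 1.219]
contact_force: [-4.1, -0.8, 1.5]
finger_gap: 0.0237
```

Call:
step_arm:
  moves:
    - [0.0005, 0.0009, 0, 0, 0, 0]

```text
time_s: 12.7
position: [0.6716, -0.0809, 0.0728]
eef_rot: [3.142, -0.0, 1.219]
contact_force: [-4.3, -0.7, 1.6]
finger_gap: 0.0237
```

Call:
step_arm:
  moves:
    - [0.0005, 0.0009, 0, 0, 0, 0]

```text
time_s: 12.82
position: [0.6725, -0.0807, 0.0728]
eef_rot: [-3.142, -0.0, 1.219]
contact_force: [-3.8, 0.6, 0.6]
finger_gap: 0.0237
```

Call:
step_arm:
  moves:
    - [0.00035, 0.0006, 0, 0, 0, 0]

```text
time_s: 12.95
position: [0.6732, -0.0806, 0.0728]
eef_rot: [-3.142, -0.0, 1.219]
contact_force: [-3.5, -1.3, 0.3]
finger_gap: 0.024
```

Call:
step_arm:
  moves:
    - [0.00025, 0.00045, 0, 0, 0, 0]

```text
time_s: 13.08
position: [0.6737, -0.0805, 0.0728]
eef_rot: [-3.142, -0.0, 1.219]
contact_force: [-4.0, 0.6, 0.2]
finger_gap: 0.0238
```

Call:
step_arm:
  moves:
    - [0.00025, 0.00045, 0, 0, 0, 0]

```text
time_s: 13.2
position: [0.6742, -0.0805, 0.0728]
eef_rot: [3.142, 0.0, 1.219]
contact_force: [-3.5, -1.1, 0.6]
finger_gap: 0.0235
```

Call:
step_arm:
  moves:
    - [0.00025, 0.00045, 0, 0, 0, 0]

```text
time_s: 13.32
position: [0.6747, -0.0804, 0.0728]
eef_rot: [3.142, -0.0, 1.219]
contact_force: [-3.5, -0.5, 1.3]
finger_gap: 0.0236
```

Call:
step_arm:
  moves:
    - [0.00025, 0.00045, 0, 0, 0, 0]

```text
time_s: 13.45
position: [0.6753, -0.0803, 0.0728]
eef_rot: [3.142, -0.0, 1.219]
contact_force: [-3.2, -0.4, 1.6]
finger_gap: 0.0238
```

Call:
step_arm:
  moves:
    - [0.0002, 0.0004, 0, 0, 0, 0]

```text
time_s: 13.58
position: [0.6757, -0.0803, 0.0728]
eef_rot: [3.142, -0.0, 1.219]
contact_force: [-2.6, -0.1, 0.6]
finger_gap: 0.0237
```

```bash
python3 -c "
from h import *
go([.6735,-.0819,.0725])
im=env.read_camera('scene');crop(np.clip(im*1.4,0,255).astype(np.uint8),250,190,100,75,8,'pics/s12c.png')"
```

```text
t 13.575 pos [ 0.6757 -0.0803  0.0728] rot [ 3.1416 -0.      1.219 ] F [-2.57 -0.09  0.57] gap 0.0237
tool delta [-0.0023 -0.0015  0.0003] norm 0.0027
```

View pics/s12c.png

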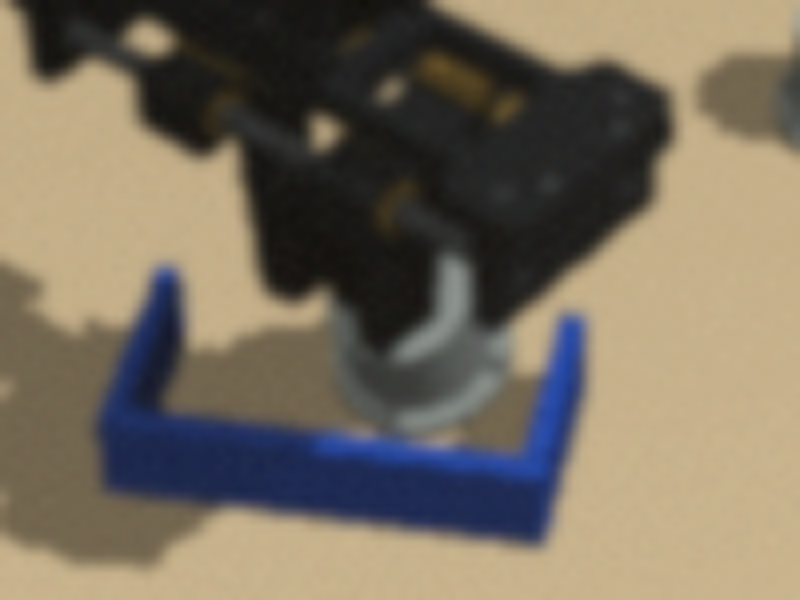

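The flange front at crop (405,430) still shows desk between it and the wall, and the force has not risen. I'll check the projected geometry against the picture.

```bash
python3 - <<'E'
from h import *
S=cal("scene");T=cal("top")
print("cam",(-S[1].T@S[2]).round(3))
print("flange front at z0 from pix",at_z(S,300.2,243.3,0).round(4))
tc=env.get_state()["position"]
a=np.array([.989,.149])
for k in(.028,):print("pred front",proj(S,[*(tc[:2]+k*a),0]), proj(S,[*tc[:2],0]))
f=lambda x,y:(250+x/8-.44,190+y/8-.44)
for n,x,y,z in[("in top edge",405,440,.03),("outer top edge",400,462,.03),("outer bottom",400,520,0)]:
    print(n,at_z(S,*f(x,y),z).round(4), "dist to wall along bay x", round(float((at_z(S,*f(x,y),z)[:2]-[.7012,-.0777])@a),4))
E
```

```text
cam [1.382 0.24  0.779]
flange front at z0 from pix [ 0.6679 -0.0668  0.    ]
pred front [291.03636727 252.67334036] [293.74972267 244.24065604]
in top edge [ 0.6992 -0.0536  0.03  ] dist to wall along bay x 0.0016
outer top edge [ 0.7078 -0.0518  0.03  ] dist to wall along bay x 0.0104
outer bottom [ 0.7027 -0.055  -0.    ] dist to wall along bay x 0.0049
```

```bash
python3 - <<'E'
from h import *
S=cal("scene"); 
im=env.read_camera("scene"); cv2.imwrite("pics/scene13.png",im)
im2=im.copy()
tc=env.get_state()["position"]
th=np.linspace(0,2*np.pi,60)
big=cv2.resize(im,None,fx=8,fy=8,interpolation=cv2.INTER_CUBIC)
def circ(r,z,col):
    p=np.array([proj(S,[tc[0]+r*np.cos(t),tc[1]+r*np.sin(t),z]) for t in th]); cv2.polylines(big,[np.int32(p*8+4)],True,col,1)
circ(.028,0,(0,255,0));circ(.028,.005,(0,255,0));circ(.022,.037,(0,0,255))
c,s=np.cos(.15),np.sin(.15)
for z in(0,.03):
    q=[(-.06,.058),(0,.058),(0,-.058),(-.06,-.058)]
    p=np.array([proj(S,[.7012+c*x-s*y,-.0777+s*x+c*y,z]) for x,y in q]); cv2.polylines(big,[np.int32(p*8+4)],False,(0,255,255),1)
cv2.imwrite("pics/s13c.png",np.clip(big[190*8:265*8,250*8:350*8]*1.4,0,255).astype(np.uint8))
E
```

```text
(no output)
```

View pics/s13c.png

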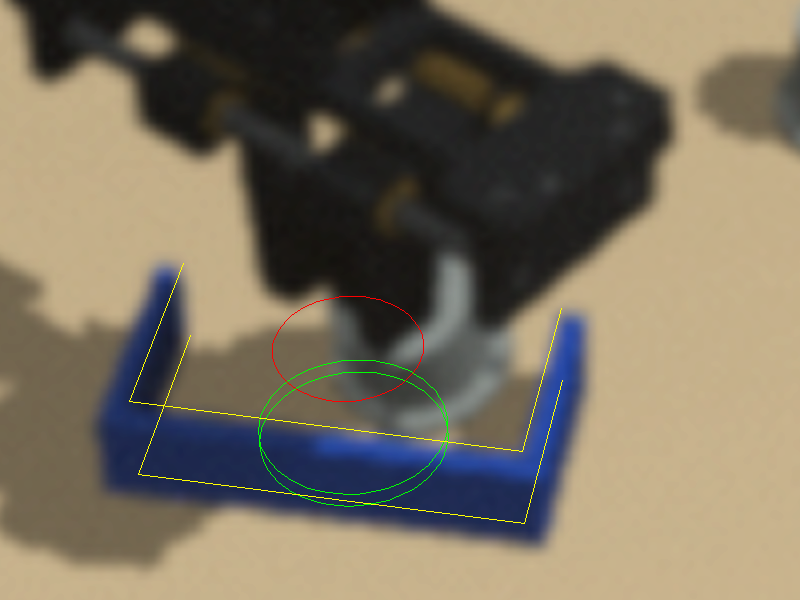

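The overlay doesn't match: the picture puts the socket about 30 mm short of where the TCP reading says. I'll check whether this holds for the earlier pictures too.

```bash
python3 - <<'E'
from h import *
S=cal("scene"); print(S[1].round(4),S[2])
th=np.linspace(0,2*np.pi,60)
def ov(im,tc,off,sc,fn):
    big=im.copy()
    def circ(r,z,col):
        p=np.array([proj(S,[tc[0]+r*np.cos(t),tc[1]+r*np.sin(t),z]) for t in th]); cv2.polylines(big,[np.int32((p-off+.5)*sc)],True,col,1)
    circ(.028,0,(0,255,0));circ(.028,.005,(0,255,0));circ(.022,.037,(0,0,255)); cv2.imwrite(fn,big)
ov(cv2.imread("pics/s7c.png"),(.4587,-.0671),np.array([290,150]),7,"pics/o7.png")
ov(cv2.imread("pics/s9c.png"),(.5508,-.0787),np.array([240,150]),5.5,"pics/o9.png")
ov(cv2.imread("pics/s10c.png"),(.6256,-.0881),np.array([240,180]),5.5,"pics/o10.png")
E
```

```text
[[-0.3261  0.9453 -0.0093]
 [ 0.6122  0.2037 -0.764 ]
 [-0.7204 -0.2548 -0.6451]] [ 0.23142757 -0.29956466  1.55978568]
```

View pics/o7.png

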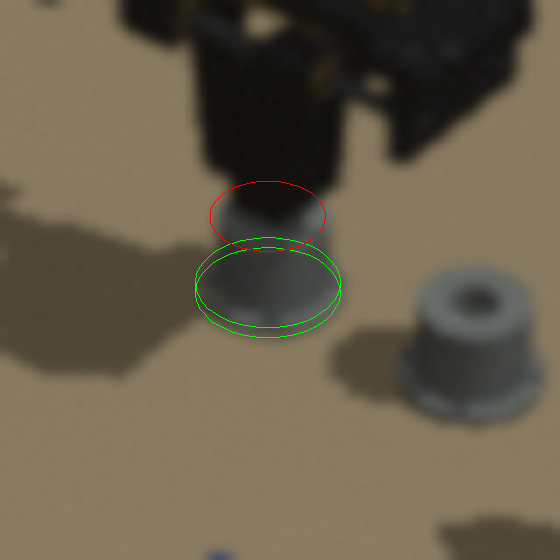

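View pics/o9.png

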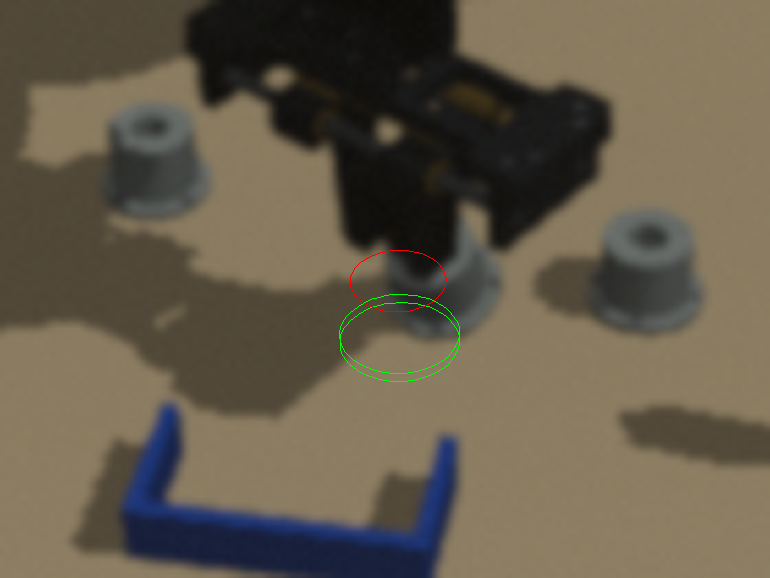

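View pics/o10.png

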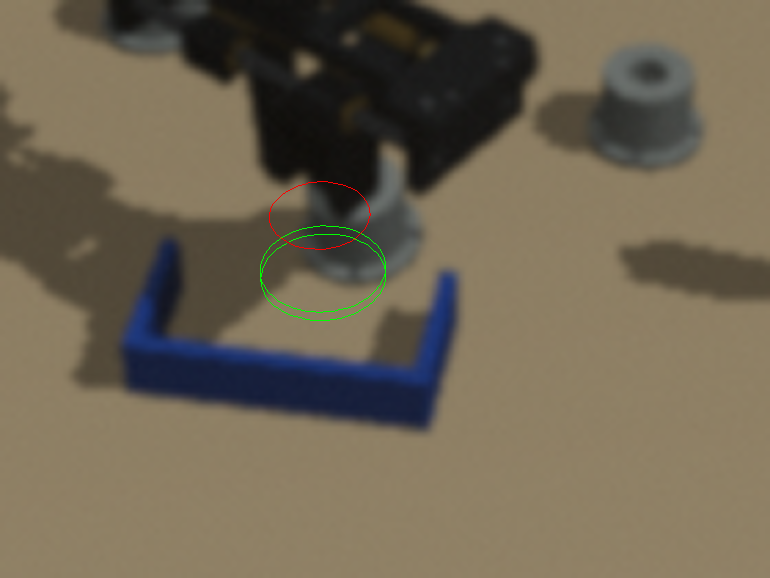

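```bash
python3 - <<'E'
from h import *
im=env.read_camera("wrist"); cv2.imwrite("pics/w14.png",im)
w=cal("wrist"); s=env.get_state(); print(s["position"],s["joints"],s["eef_rot"])
Rt=R.from_euler("xyz",s["eef_rot"]).as_matrix(); cam=-w[1].T@w[2]; print("cam in tool",(Rt.T@(cam-s["position"])).round(4))
print("s1 pred",proj(w,[.4845,.0222,.037]),"s3",proj(w,[.479,-.232,.037]))
im=env.read_camera("top"); cv2.imwrite("pics/top14.png",im)
E
```

```text
[ 0.6756574  -0.0802176   0.07278912] [-2.89966055e-01  8.26662680e-01  1.16189862e+00  7.15115613e-05
  1.15299651e+00 -1.50904096e+00] [ 3.14156192e+00 -6.73868708e-05  1.21904589e+00]
cam in tool [ 1.00e-04 -6.94e-02 -1.26e-01]
s1 pred [ 414.22043327 -367.67293055] s3 [-219.29205237  -72.33775978]
```

View pics/w14.png

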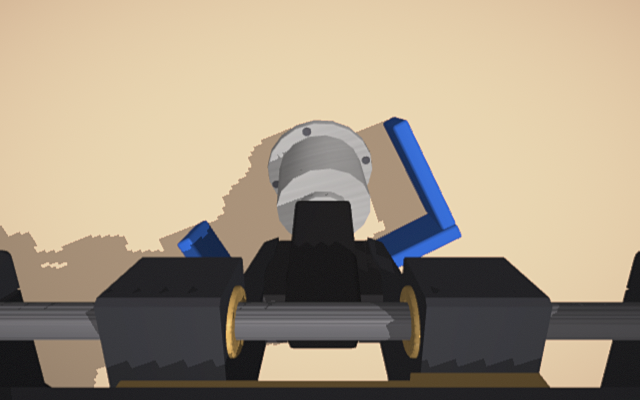

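View pics/top14.png

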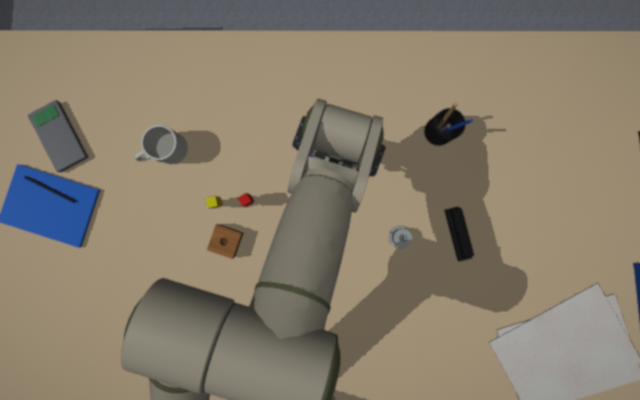

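View pics/scene13.png

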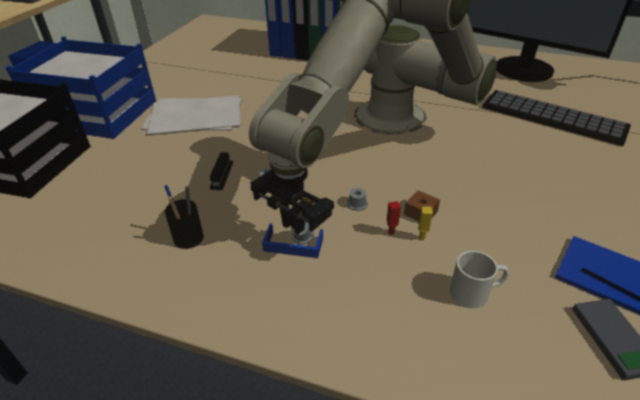

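The wrist view now shows the flange top edge at v=121, against 172 just after seating, so the gauge and socket have shifted in the jaws. I'll enlarge it.

```bash
python3 - <<'E'
from h import *
im=cv2.imread("pics/w14.png"); crop(np.clip(im*1.8,0,255).astype(np.uint8),235,110,180,150,4.4,"pics/w14c.png")
im=cv2.imread("pics/w7.png"); crop(np.clip(im*1.8,0,255).astype(np.uint8),235,150,180,150,4.4,"pics/w7d.png")
E
```

```text
(no output)
```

View pics/w14c.png

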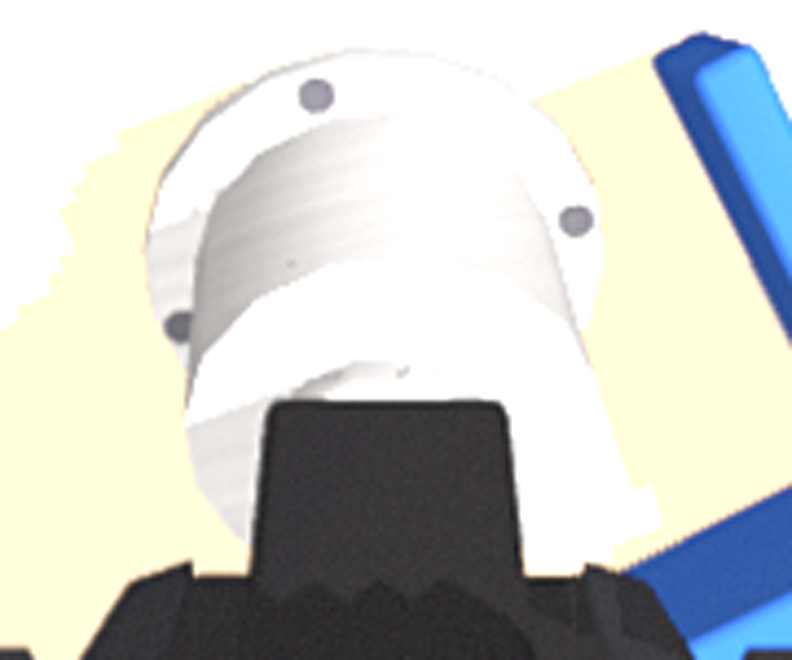

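View pics/w7d.png

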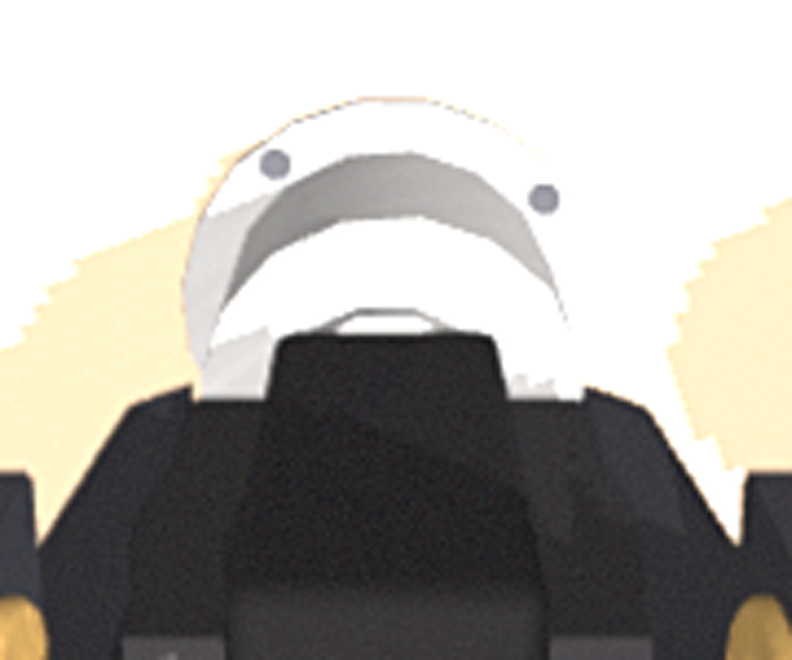

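The gauge and socket have pivoted together in the pads: the drag on the base pulled it back, and the wrist camera now sees much of the body's side. I'll fit the tilt before acting.

```bash
cat > tilt.py <<'E'
from h import *
from scipy.optimize import least_squares
K=np.array(env.get_calibration("wrist")["K"]); C=np.array([0,-.0694,-.126])
Rc=np.array([[1,0,0],[0,.962,.274],[0,-.274,.962]])  # cam->tool
def pj(p): q=K@(Rc.T@(p-C)); return q[:2]/q[2]
th=np.linspace(0,2*np.pi,181)
def model(q):
    t,s,dy=q # tilt about tool x (bottom toward -y positive), gauge grip centre offset along axis (tool z) s, dy
    a=np.array([0,-np.sin(t),np.cos(t)]); b=np.array([0,np.cos(t),np.sin(t)]); x=np.array([1.,0,0])
    g=np.array([0,dy,s])
    P=lambda h,u,v:pj(g+a*h+x*u+b*v)
    ring=lambda h,r:np.array([P(h,r*np.cos(k),r*np.sin(k)) for k in th])
    hb=[P(.028,-.012,-.012),P(.028,.012,-.012)]
    fl=ring(.065,.028); tp=ring(.033,.022)
    return np.array([hb[0][1],hb[1][0]-hb[0][0],fl[:,1].min(),np.ptp(fl[:,0]),tp[:,1].min()])
def fit(obs):
    w=np.array([1,1,1,1,1])
    r=least_squares(lambda q:(model(q)-obs)*w,[0.1,.0,0]); return r
E
python3 - <<'E'
from tilt import *
k=4.4
w14=np.array([110+402/k,(508-268)/k,110+48/k,(605-148)/k,110+258/k])
w7=np.array([150+335/k,(497-275)/k,150+97/k,(655-137)/5.5,150+215/k])
for o in(w7,w14):
    r=fit(o); print(np.degrees(r.x[0]).round(1),(r.x[1:]*1000).round(1),r.fun.round(1),model([0,.0027,0]).round(1),o.round(1))
E
```

```text
3.0 [7.1 3.3] [-2.  -0.5 -0.1  0.9  2.1] [223.2  51.2 173.2  97.  199.7] [226.1  50.5 172.   94.2 198.9]
26.0 [ 2.9 -3.8] [-4.   0.5  0.6  1.1  3.5] [223.2  51.2 173.2  97.  199.7] [201.4  54.5 120.9 103.9 168.6]
```

The fit gives a tilt of about 25° in the pads, with the base about 30 mm behind the TCP. The socket has therefore not touched the wall and is leaning on its flange's front edge. Plan:
1. Back off a little.
2. Turn the tool to bring the gauge upright and seat it.
3. Regrip across the other flats, so that the pads' faces push squarely.

Call:
step_arm:
  moves:
    - [-0.0014, -0.0026, 0, 0, 0, 0]
    - [-0.0014, -0.0026, 0, 0, 0, 0]
    - [-0.0014, -0.0026, 0, 0, 0, 0]
    - [-0.0014, -0.0026, 0, 0, 0, 0]
    - [0, 0, 0, 0, 0, 0]

```text
time_s: 14.4
position: [0.6638, -0.082, 0.0729]
eef_rot: [-3.141, -0.0, 1.219]
contact_force: [0.2, 0.6, -3.9]
finger_gap: 0.0238
```

```bash
python3 -c "
from h import *
go([.6735,-.0819,.0725])
im=env.read_camera('wrist');cv2.imwrite('pics/w15.png',im);crop(np.clip(im*1.3,0,255).astype(np.uint8),235,110,180,150,4.4,'pics/w15c.png')"
```

```text
t 14.4 pos [ 0.6638 -0.082   0.0729] rot [-3.1415e+00 -1.0000e-04  1.2189e+00] F [ 0.25  0.6  -3.95] gap 0.0238
tool delta [0.0034 0.0091 0.0004] norm 0.0097
```

View pics/w15c.png

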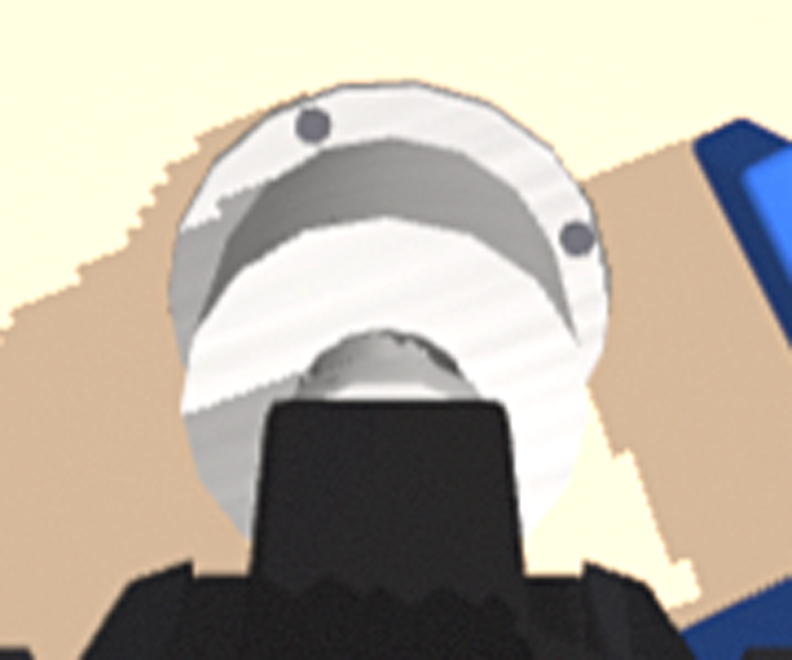

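The socket has settled flat on the desk again, while the gauge is still tilted in the jaws and partly out of the bore. I'll look from the scene camera and estimate the gauge's own tilt.

```bash
python3 - <<'E'
from tilt import *
im=env.read_camera("scene"); crop(np.clip(im*1.8,0,255).astype(np.uint8),265,190,70,56,11,"pics/s15c.png")
im=cv2.imread("pics/w15.png"); crop(np.clip(im*3.,0,255).astype(np.uint8),270,180,110,120,5,"pics/w15d.png")
# socket position from flat flange: find y offset s.t. flange ring min v=128.6 with z tool = .0729
th=np.linspace(0,2*np.pi,181)
def fl(dx,dy,h=.005,r=.028): return np.array([pj(np.array([dx+r*np.cos(k),dy+r*np.sin(k),.0729-h])) for k in th])
for dy in(-.018,-.02,-.022,-.024,-.026):
    f=fl(0,dy);t=fl(0,dy,.037,.022); print(dy,f[:,1].min().round(1),f[:,0].min().round(1),f[:,0].max().round(1),t[:,1].min().round(1),t[:,0].min().round(1),t[:,0].max().round(1))
print("obs",110+82/4.4,235+168/4.4,235+610/4.4,110+218/4.4,235+182/4.4,235+590/4.4)
E
```

```text
-0.018 140.6 273.0 372.3 162.1 276.6 368.7
-0.02 136.9 272.9 372.4 157.8 276.4 368.8
-0.022 133.2 272.7 372.5 153.5 276.3 369.0
-0.024 129.4 272.6 372.7 149.1 276.1 369.1
-0.026 125.6 272.5 372.8 144.7 276.0 369.3
obs 128.63636363636363 273.1818181818182 373.6363636363636 159.54545454545453 276.3636363636364 369.0909090909091
```

View pics/s15c.png

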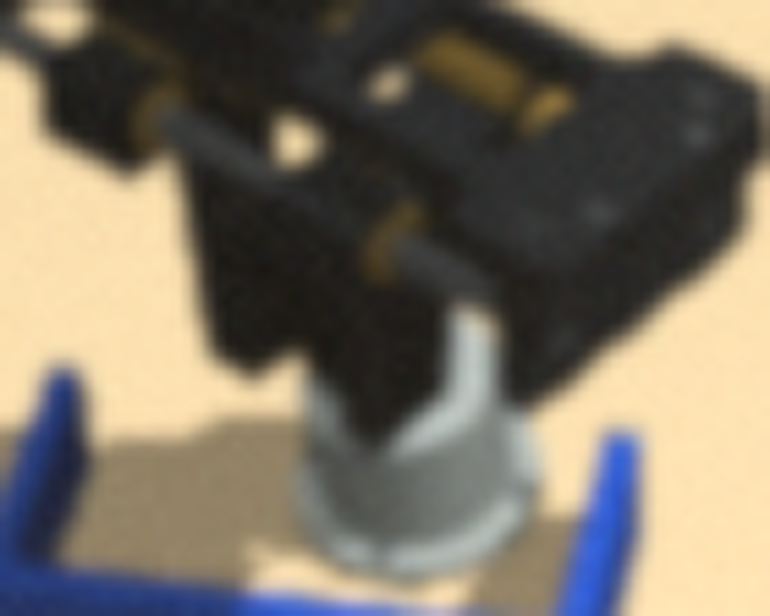

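View pics/w15d.png

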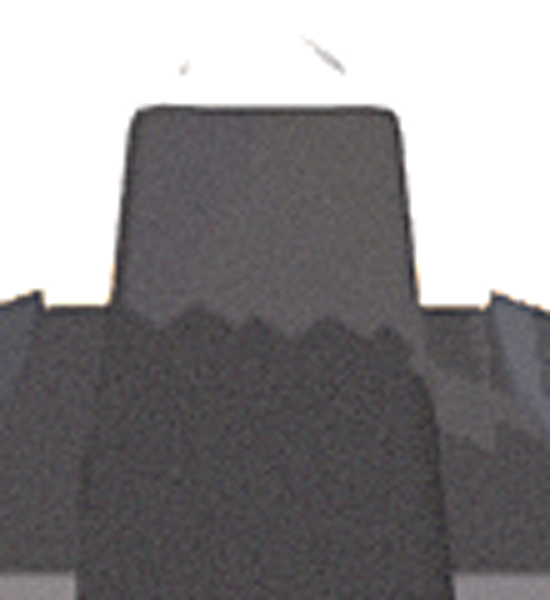

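The socket is still leaning about 10° and the gauge about 20°. I'll turn the tool in small steps to bring them upright.

Call:
step_arm:
  moves:
    - [-0.001, -0.0025, 0, -0.07, 0, 0]
    - [0, -0.002, 0, -0.07, 0, 0]
    - [0, 0, 0, 0, 0, 0]

```text
time_s: 14.88
position: [0.659, -0.0809, 0.0731]
eef_rot: [3.002, -0.0, 1.219]
contact_force: [-1.1, 1.9, -1.6]
finger_gap: 0.0237
```

```bash
python3 -c "
from h import *
go([.6735,-.0819,.0725])
im=env.read_camera('wrist');cv2.imwrite('pics/w16.png',im);crop(np.clip(im*1.3,0,255).astype(np.uint8),235,110,180,150,4.4,'pics/w16c.png')"
```

```text
t 14.875 pos [ 0.659  -0.0809  0.0731] rot [ 3.0022e+00 -2.0000e-04  1.2192e+00] F [-1.13  1.93 -1.56] gap 0.0237
tool delta [0.0041 0.0137 0.0025] norm 0.0145
```

View pics/w16c.png

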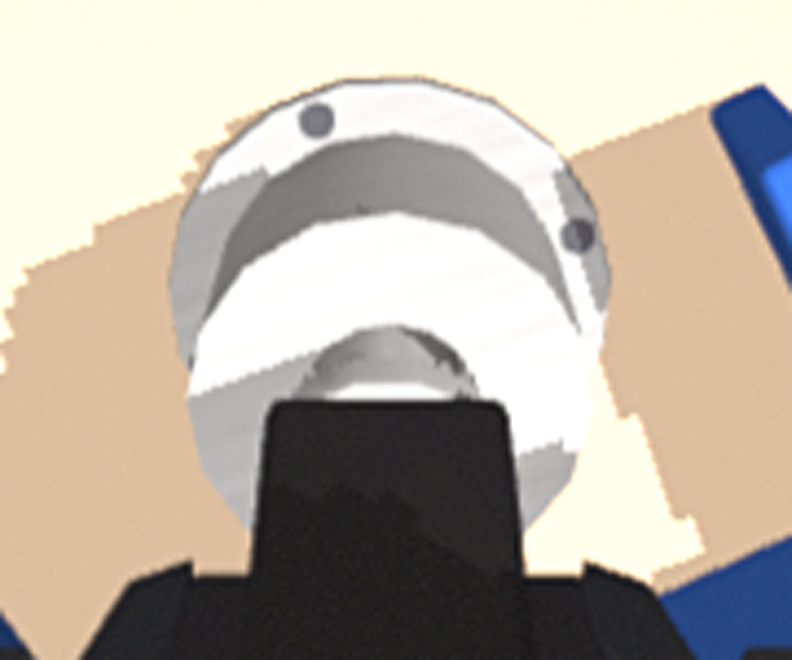

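Call:
step_arm:
  moves:
    - [0, -0.001, 0, -0.07, 0, 0]
    - [0, -0.001, 0, -0.07, 0, 0]
    - [0, 0, 0, 0, 0, 0]

```text
time_s: 15.3
position: [0.6574, -0.0807, 0.0723]
eef_rot: [2.863, 0.0, 1.219]
contact_force: [0.4, -1.0, -1.9]
finger_gap: 0.0238
```

```bash
python3 -c "
from h import *
go([.6735,-.0819,.0725])
im=env.read_camera('wrist');cv2.imwrite('pics/w17.png',im);crop(np.clip(im*1.3,0,255).astype(np.uint8),235,110,180,150,4.4,'pics/w17c.png')
im=env.read_camera('scene'); crop(np.clip(im*1.8,0,255).astype(np.uint8),265,190,70,56,11,'pics/s17c.png')"
```

```text
t 15.3 pos [ 0.6574 -0.0807  0.0723] rot [2.8632e+00 2.0000e-04 1.2190e+00] F [ 0.35 -0.96 -1.88] gap 0.0238
tool delta [0.0044 0.015  0.0041] norm 0.0162
```

View pics/w17c.png

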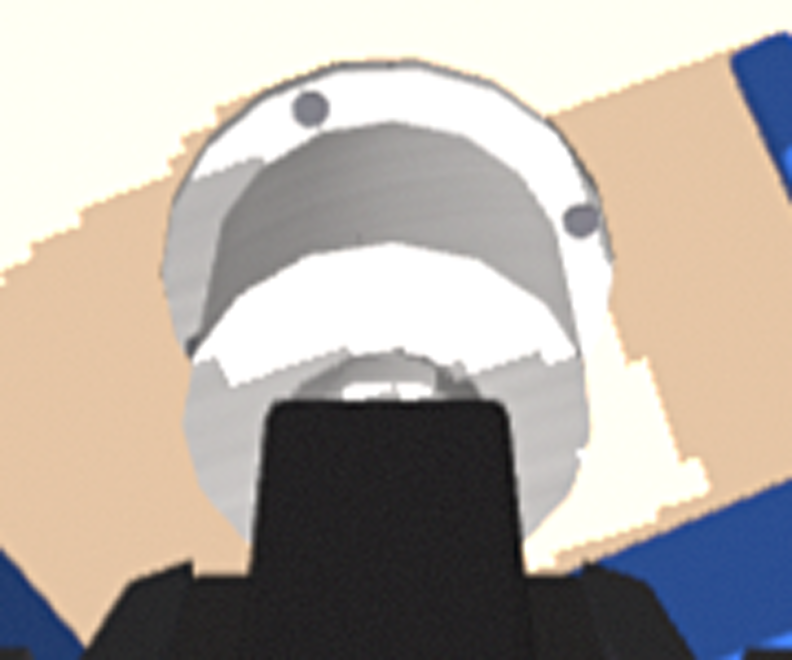

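View pics/s17c.png

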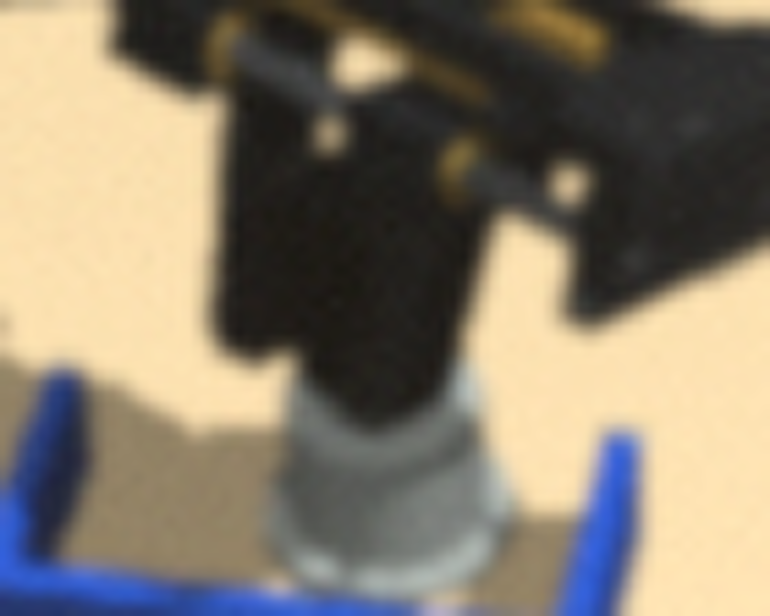

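```bash
python3 - <<'E'
from tilt import *
for tv,tw in[(198.5,55.2),(201.4,54.5)]:
    r=least_squares(lambda q:model([q[0],q[1],0])[:2]-[tv,tw],[.3,0]); print(np.degrees(r.x[0]),r.x[1]*1000,r.fun)
# socket flat check in world using wrist calibration
w=cal("wrist"); th=np.linspace(0,2*np.pi,181)
def ring(p,h,r): return np.array([proj(w,[p[0]+r*np.cos(k),p[1]+r*np.sin(k),h]) for k in th])
obs=np.array([110+60/4.4,235+163/4.4,235+612/4.4,110+243/4.4])
def f(p):
    a=ring(p,.005,.028);b=ring(p,.037,.022); return np.array([a[:,1].min(),a[:,0].min(),a[:,0].max(),b[:,1].min()])-obs
r=least_squares(f,[.65,-.08]); print(r.x,r.fun, env.get_state()["position"])
E
```

```text
37.13294554246007 7.273317007300774 [2.84217094e-14 4.26325641e-14]
30.945806798089713 6.064068945488115 [ 6.25277607e-13 -1.13686838e-13]
[ 0.64798779 -0.0766544 ] [ 1.04049092 -1.02308582  1.02324226 -0.81706608] [ 0.65792017 -0.08094776  0.07249856]
```

The socket now fits as flat at (0.648,-0.077). The gauge still leans about 13°, so I'll keep turning while drawing the TCP back over the socket's axis.

Call:
step_arm:
  moves:
    - [0, -0.0035, -0.001, -0.06, 0, 0]
    - [0, -0.0035, -0.0012, -0.06, 0, 0]
    - [0, 0, 0, 0, 0, 0]

```text
time_s: 15.78
position: [0.6508, -0.0783, 0.0724]
eef_rot: [2.743, 0.0, 1.219]
contact_force: [0.0, -0.0, -2.2]
finger_gap: 0.0239
```

```bash
cat > look.py <<'E'
from tilt import *
import sys
n=sys.argv[1]
im=env.read_camera('wrist');cv2.imwrite(f'pics/w{n}.png',im);crop(np.clip(im*1.3,0,255).astype(np.uint8),235,100,180,160,4.4,f'pics/w{n}c.png')
go([.6735,-.0819,.0725])
im=env.read_camera('scene'); crop(np.clip(im*1.8,0,255).astype(np.uint8),265,190,70,56,11,f'pics/s{n}c.png')
E
python3 look.py 18
```

```text
t 15.825 pos [ 0.6511 -0.0784  0.0725] rot [2.7428e+00 1.0000e-04 1.2188e+00] F [ 0.21  0.31 -0.55] gap 0.0236
tool delta [0.0044 0.0205 0.0087] norm 0.0227
```

View pics/w18c.png

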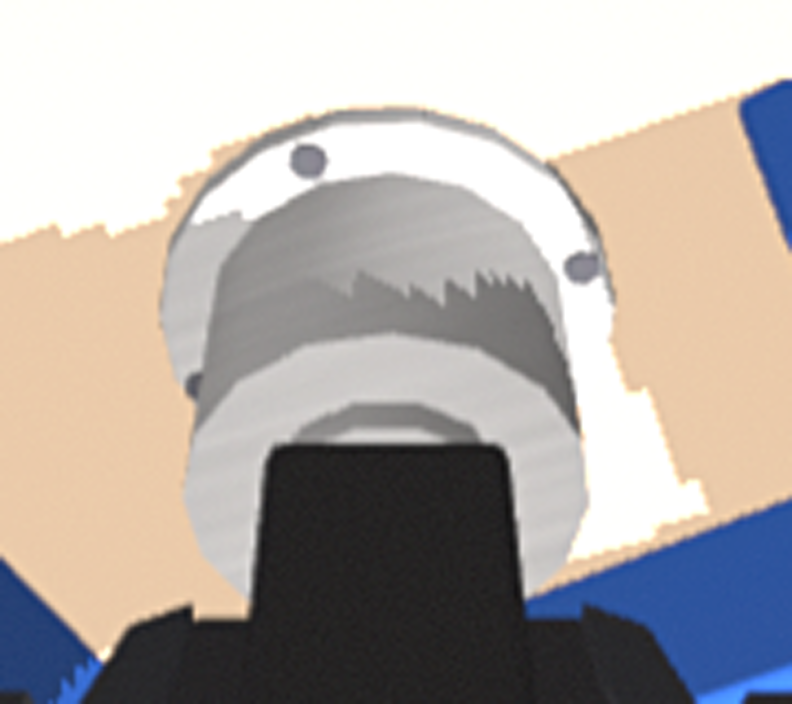

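View pics/s18c.png

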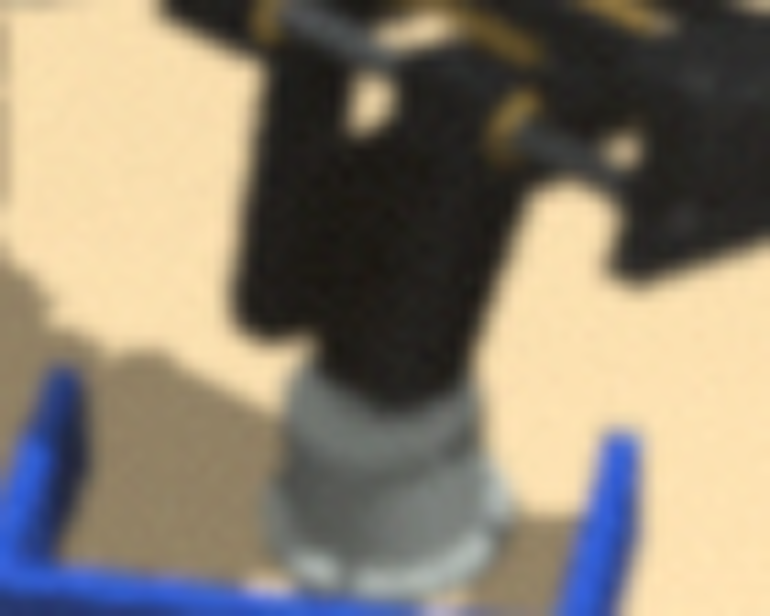

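```bash
cat > sock.py <<'E'
from tilt import *
def sock(a,b,c,d):
    w=cal("wrist")
    def ring(p,h,r): return np.array([proj(w,[p[0]+r*np.cos(k),p[1]+r*np.sin(k),h]) for k in th])
    obs=np.array([a,b,c,d])
    def f(p):
        x=ring(p,.005,.028);y=ring(p,.037,.022); return np.array([x[:,1].min(),x[:,0].min(),x[:,0].max(),y[:,1].min()])-obs
    r=least_squares(f,[.65,-.08]); s=env.get_state(); d=s["position"][:2]-r.x
    c_,s_=np.cos(s["eef_rot"][2]),np.sin(s["eef_rot"][2])
    print("sock",r.x.round(4),r.fun.round(1),"TCP-sock toolx",(d@[c_,s_]).round(4),"fwd",(d@[s_,-c_]).round(4))
    # shoulder underside back edge / mouth
    for h in(.037,): print("mouth v range",ring(r.x,h,.00975)[:,1].min().round(1))
E
python3 -c "
from sock import *
sock(100+110/4.4,235+160/4.4,235+613/4.4,100+333/4.4)"
```

```text
sock [ 0.6479 -0.0768] [ 1.4 -1.   1.  -1.2] TCP-sock toolx -0.0004 fwd 0.0037
mouth v range 196.8
```

Call:
step_arm:
  moves:
    - [0, -0.0032, -0.0014, -0.06, 0, 0]
    - [0, 0, 0, 0, 0, 0]

```text
time_s: 16.12
position: [0.6478, -0.0772, 0.0727]
eef_rot: [2.682, 0.0, 1.219]
contact_force: [1.1, 0.2, -1.9]
finger_gap: 0.0239
```

```bash
python3 look.py 19
```

```text
t 16.175 pos [ 0.6479 -0.0772  0.0727] rot [ 2.6825 -0.      1.2188] F [ 0.87 -0.89 -1.15] gap 0.0237
tool delta [0.0044 0.023  0.0115] norm 0.0261
```

View pics/w19c.png

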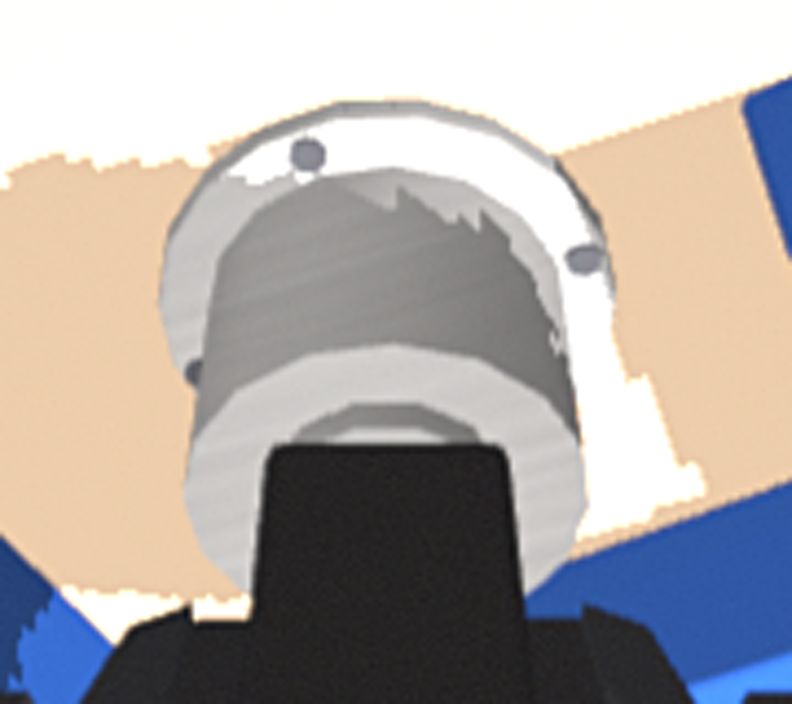

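View pics/s19c.png

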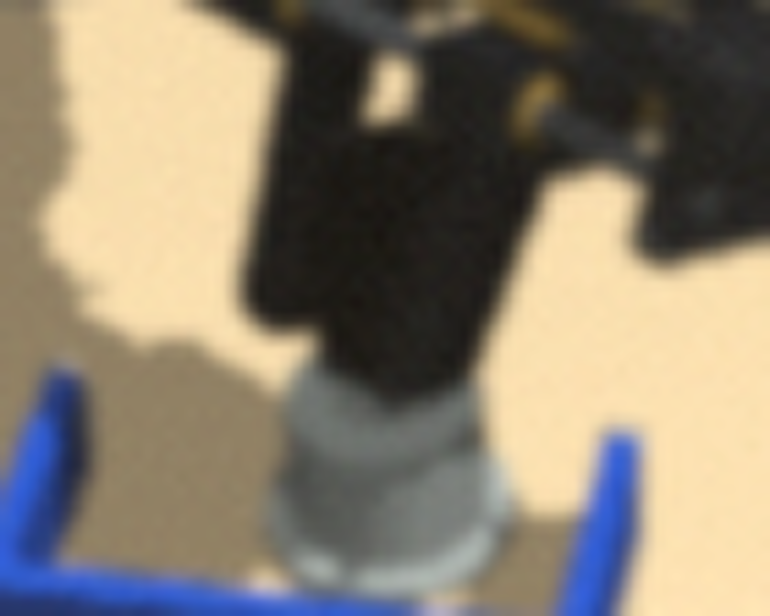

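The TCP is now over the socket's axis and the gauge stands upright, with its shoulder a few mm above the socket. Lowering straight down in small steps.

Call:
step_arm:
  moves:
    - [0, -0.00044, 0.0009, 0, 0, 0]
    - [0, -0.00044, 0.0009, 0, 0, 0]

```text
time_s: 16.48
position: [0.6482, -0.0772, 0.0719]
eef_rot: [2.68, 0.0, 1.219]
contact_force: [-6.2, 0.9, 14.3]
finger_gap: 0.0241
```

Call:
step_arm:
  moves:
    - [0, -0.00044, 0.0009, 0, 0, 0]
    - [0, -0.00022, 0.00045, 0, 0, 0]

```text
time_s: 16.73
position: [0.6489, -0.0775, 0.0714]
eef_rot: [2.677, 0.0, 1.219]
contact_force: [-4.5, 0.1, 15.7]
finger_gap: 0.0239
```

Call:
step_arm:
  moves:
    - [0, -0.00022, 0.00045, 0, 0, 0]
    - [0, -0.00022, 0.00045, 0, 0, 0]

```text
time_s: 16.98
position: [0.6494, -0.0777, 0.071]
eef_rot: [2.676, -0.0, 1.219]
contact_force: [-3.8, -0.8, 17.1]
finger_gap: 0.0242
```

```bash
python3 look.py 20
```

```text
t 17.025 pos [ 0.6494 -0.0777  0.071 ] rot [ 2.6756e+00 -1.0000e-04  1.2192e+00] F [-4.45 -0.78 17.15] gap 0.0237
tool delta [0.0043 0.0222 0.0095] norm 0.0245
```

View pics/w20c.png

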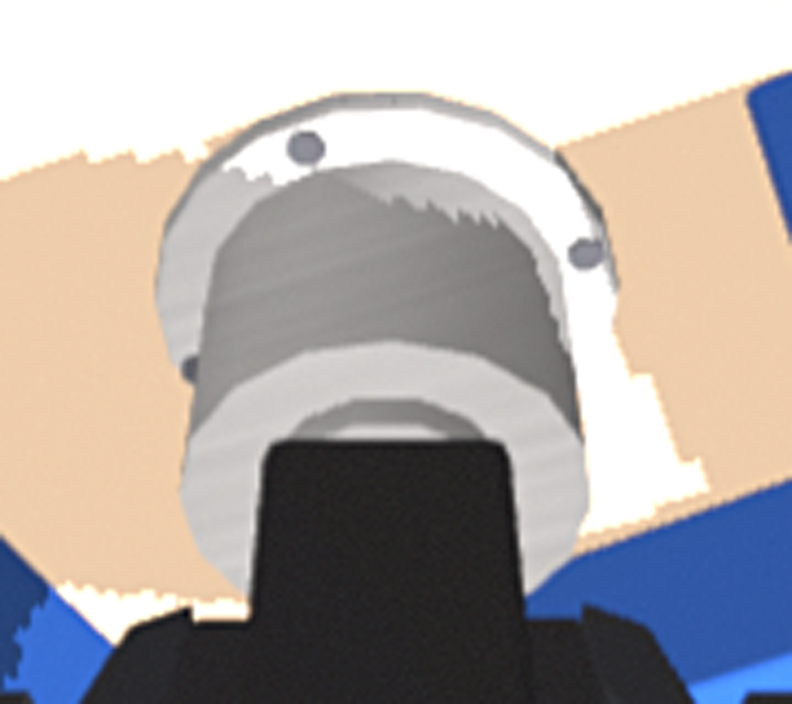

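Contact came immediately at the same TCP height as the first seating (0.0727), so the shoulder is on the socket's top. The grey crescent at (324,193) is the shoulder's rim. I'll relieve the 17 N, then release.

Call:
step_arm:
  moves:
    - [0, 0.00044, -0.0009, 0, 0, 0]
    - [0, 0.00044, -0.0009, 0, 0, 0]
    - [0, 0, 0, 0, 0, 0]

```text
time_s: 17.45
position: [0.6488, -0.0775, 0.0713]
eef_rot: [2.677, -0.0, 1.219]
contact_force: [5.2, -3.1, 5.5]
finger_gap: 0.0239
```

Call:
step_arm:
  moves:
    - [0, 0.0003, -0.0003, 0, 0, 0]
    - [0, 0, 0, 0, 0, 0]
  squeeze: 4

```text
time_s: 17.7
position: [0.6477, -0.0771, 0.0705]
eef_rot: [2.681, 0.0, 1.219]
contact_force: [2.8, -1.3, 4.8]
finger_gap: 0.0242
```

Call:
step_arm:
  moves:
    - [0, 0, 0, 0, 0, 0]
    - [0, 0, 0, 0, 0, 0]
    - [0, 0, 0, 0, 0, 0]
    - [0, 0, 0, 0, 0, 0]
  gripper: 0.05

```text
time_s: 18.2
position: [0.6473, -0.0769, 0.07]
eef_rot: [2.682, 0.0, 1.219]
contact_force: [0.1, 0.7, -0.1]
finger_gap: 0.0502
```

```bash
python3 look.py 21
```

```text
t 18.25 pos [ 0.6474 -0.0769  0.0701] rot [2.6821 0.     1.219 ] F [1.1  0.33 0.46] gap 0.05
tool delta [0.0043 0.0246 0.0095] norm 0.0267
```

View pics/w21c.png

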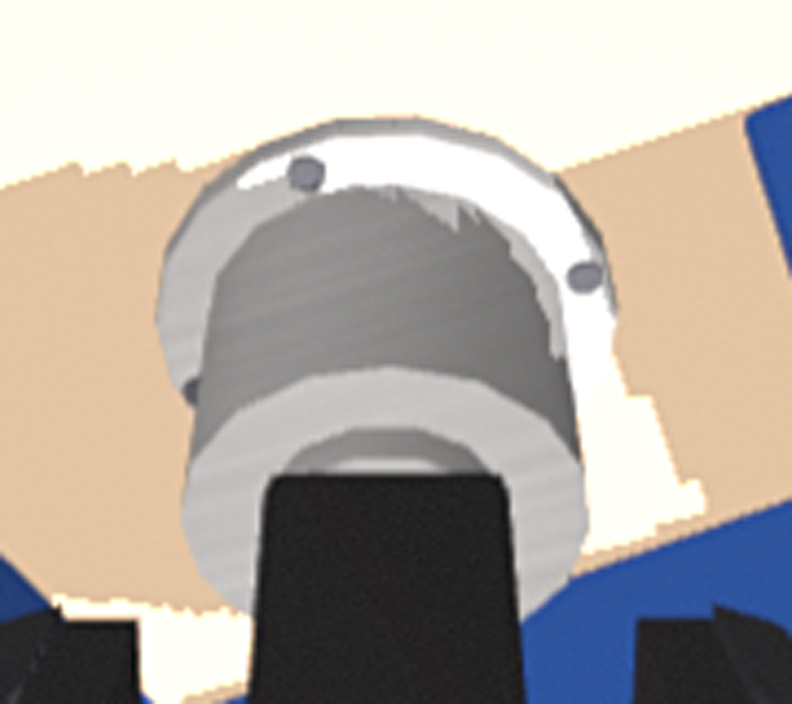

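View pics/s21c.png

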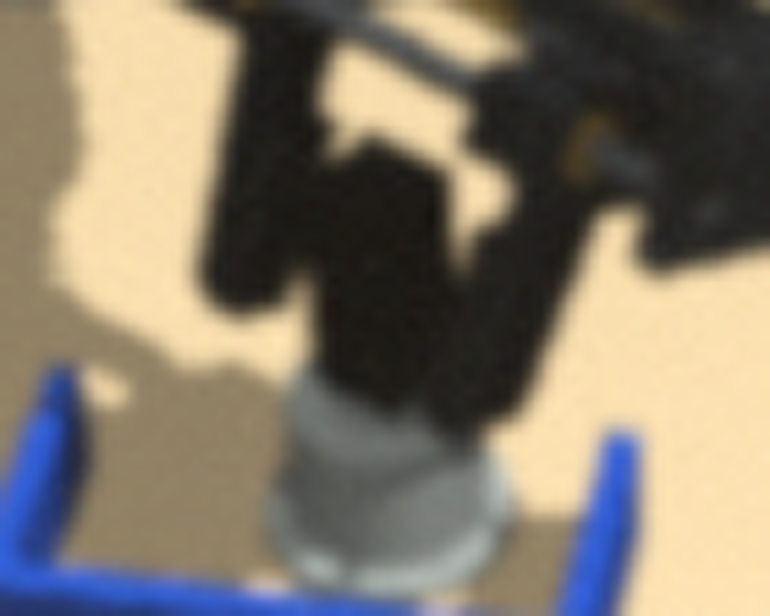

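The gauge is released and standing upright in the socket, and the socket is flat. Next: clear upwards, level the tool, and turn a quarter to take the other flats.

Call:
step_arm:
  moves:
    - [0, 0, -0.01, 0, 0, 0]
    - [0, 0, -0.03, 0, 0, 0]
    - [0, 0, -0.04, 0, 0, 0]
    - [0, 0, -0.04, 0, 0, 0]
  gripper: 0.08

```text
time_s: 18.8
position: [0.5967, -0.0583, 0.1794]
eef_rot: [2.681, -0.0, 1.219]
contact_force: [-0.0, -0.1, -0.1]
finger_gap: 0.08
```

Call:
step_arm:
  moves:
    - [0, 0, 0, 0.155, 0, 0]
    - [0, 0, 0, 0.155, 0, 0]
    - [0, 0, 0, 0.15, 0, 0]
    - [0, 0, 0, 0, 0, 0]

```text
time_s: 19.3
position: [0.5982, -0.0591, 0.1778]
eef_rot: [3.14, -0.0, 1.219]
contact_force: [0.4, 0.4, -1.0]
finger_gap: 0.0799
```

```bash
python3 look.py 22; python3 -c "
from h import *
go([.648,-.0768,.17],-.351)"
```

```text
t 19.35 pos [ 0.5977 -0.0587  0.1776] rot [3.1389 0.     1.2189] F [0.4  0.11 0.33] gap 0.08
tool delta [0.0044 0.0789 0.1053] norm 0.1317
t 19.4 pos [ 0.5972 -0.0585  0.1776] rot [3.1391 0.     1.2191] F [-0.39 -0.71  0.26] gap 0.0797
tool delta [0.0003 0.054  0.0078] norm 0.0545
rotvec [ 0.002  -0.0019  1.5701]
```

View pics/w22.png

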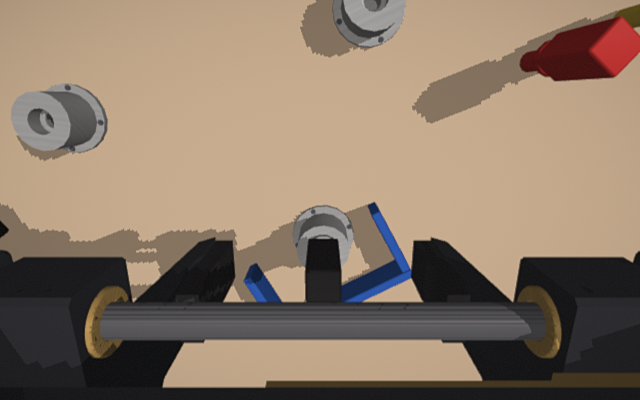

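View pics/s22c.png

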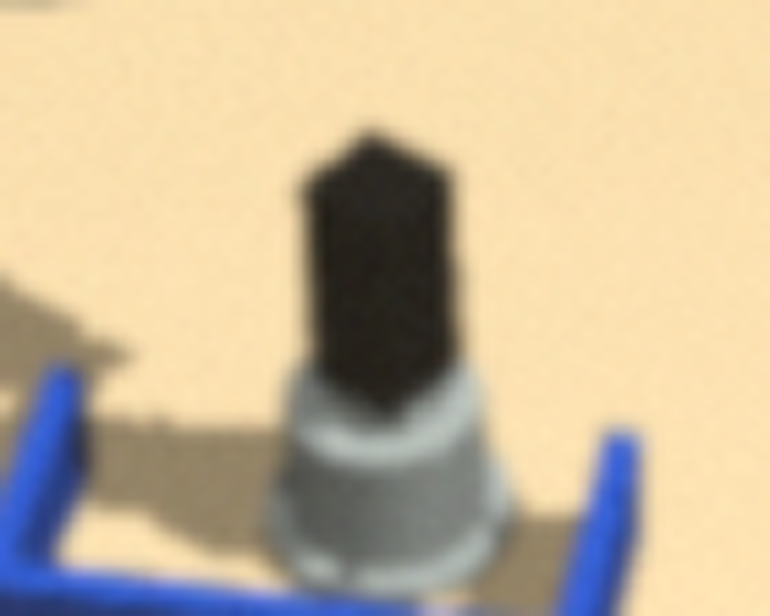

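The gauge stands upright and flush in the flat socket, about 24 mm from the wall. Now I'll go over it and make the quarter turn.

Call:
step_arm:
  moves:
    - [0, 0.027, 0, 0, 0, 0.1745]
    - [0, 0, 0, 0, 0, 0.1745]
    - [0, 0, 0, 0, 0, 0.1745]
    - [0, 0, 0, 0, 0, 0.1745]
    - [0, 0, 0, 0, 0, 0.1745]

```text
time_s: 20.02
position: [0.6223, -0.0675, 0.1781]
eef_rot: [3.14, -0.002, 0.341]
contact_force: [-1.0, -1.0, 0.7]
finger_gap: 0.0805
```

Call:
step_arm:
  moves:
    - [0, 0, 0, 0, 0, 0.1745]
    - [0, 0, 0, 0, 0, 0.1745]
    - [0, 0, 0, 0, 0, 0.1745]
    - [0, 0, 0, 0, 0, 0.1745]
    - [0, 0, 0, 0, 0, 0]

```text
time_s: 20.65
position: [0.6224, -0.0676, 0.1781]
eef_rot: [3.142, -0.002, -0.35]
contact_force: [-0.4, -0.1, 0.5]
finger_gap: 0.0799
```

```bash
python3 look.py 23; python3 -c "
from h import *
go([.648,-.0768,.17],-.351)
w=cal('wrist');print(proj(w,[.648,-.0768,.098]))"
```

```text
t 20.7 pos [ 0.6225 -0.0676  0.1781] rot [ 3.1416e+00 -1.4000e-03 -3.4760e-01] F [-0.08 -0.05 -0.61] gap 0.0804
tool delta [ 0.0527 -0.0039  0.1056] norm 0.1181
t 20.75 pos [ 0.6225 -0.0677  0.178 ] rot [ 3.1416e+00 -1.1000e-03 -3.4770e-01] F [-1.47  0.67 -1.1 ] gap 0.0802
tool delta [ 0.027  -0.0001  0.008 ] norm 0.0282
rotvec [ 0.     -0.0011  0.0033]
[365.06190184 216.00646446]
```

View pics/w23.png

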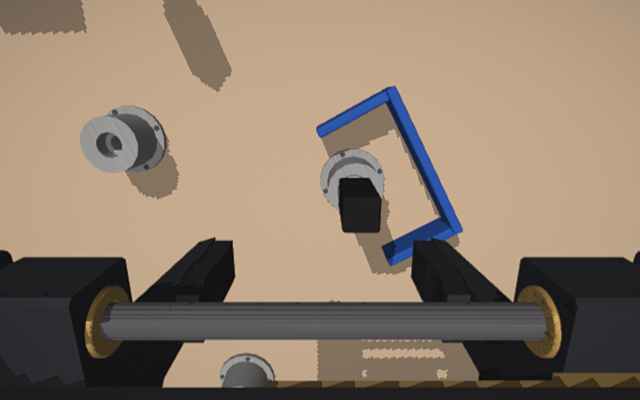

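The wrist view shows the whole bay, corners at about (320,130), (392,90), (460,230) and (390,262). The gauge handle top is at about (361,215). I'll measure both in this one picture.

```bash
python3 -c "
from h import *
im=cv2.imread('pics/w23.png');crop(np.clip(im*1.5,0,255).astype(np.uint8),305,75,170,200,3.0,'pics/w23a.png');crop(np.clip(im*2,0,255).astype(np.uint8),310,140,80,100,6,'pics/w23b.png')"
```

```text
(no output)
```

View pics/w23a.png

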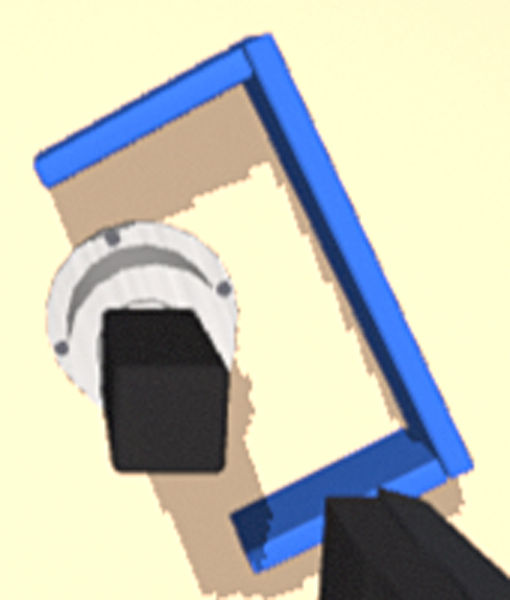

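View pics/w23b.png

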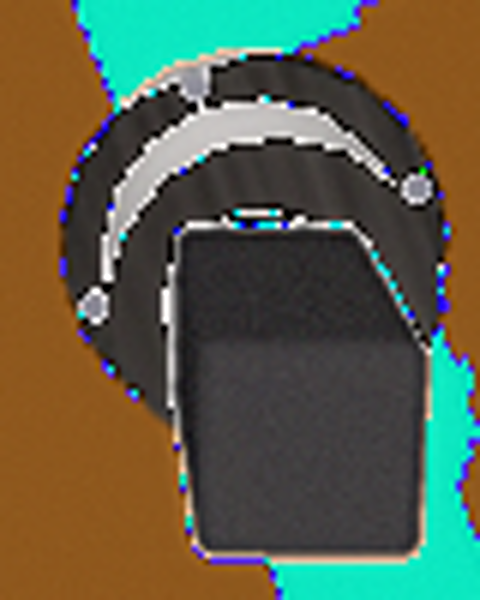

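```bash
python3 - <<'E'
from h import *
w=cal("wrist")
P=np.array([at_z(w,310+x/6-.4,140+y/6-.4,.098)[:2] for x,y in[(196,340),(428,345),(418,552),(198,552)]])
print(P.round(4),P.mean(0).round(4),np.linalg.norm(np.roll(P,-1,0)-P,axis=1).round(4),np.degrees(np.arctan2(*(P[1]-P[0])[::-1])),np.degrees(np.arctan2(*(P[2]-P[3])[::-1])))
f=lambda x,y:at_z(w,305+x/3-.33,75+y/3-.33,.03)[:2]
A,B,E1=f(270,35),f(472,465),f(38,160)
o1,o2=f(303,200),f(405,400)
print("outer corners",A,B,np.linalg.norm(A-B),"end",E1,np.linalg.norm(E1-A))
d=(B-A)/np.linalg.norm(B-A); n=np.array([d[1],-d[0]]); n=n*np.sign(n[0]); print("bay x dir",n,np.arctan2(n[1],n[0]))
O=(A+B)/2-.008*n; print("origin",O, "inner pts",[(q-O)@n for q in(o1,o2)])
g=P.mean(0); print("gauge in bay x,y",(g-O)@n,(g-O)@[-n[1],n[0]])
go([*g,.0725],-.351)
E
```

```text
[[ 0.639  -0.0602]
 [ 0.6607 -0.0686]
 [ 0.6531 -0.0895]
 [ 0.6317 -0.0817]] [ 0.6461 -0.075 ] [0.0233 0.0222 0.0227 0.0228] -21.240500243872862 -19.96695241546831
outer corners [ 0.70002314 -0.01314673] [ 0.71956993 -0.14014293] 0.1284916797842657 end [ 0.63603246 -0.02210042] 0.06461405157912534
bay x dir [0.98836128 0.15212488] 0.15271782483913618
origin [ 0.70188964 -0.07786183] inner pts [np.float64(-0.001995786975802836), np.float64(-0.0006286935231615096)]
gauge in bay x,y -0.0546643875290249 0.011294180164603885
t 20.75 pos [ 0.6225 -0.0677  0.178 ] rot [ 3.1416e+00 -1.1000e-03 -3.4770e-01] F [-1.47  0.67 -1.1 ] gap 0.0802
tool delta [ 0.0246 -0.0011  0.1055] norm 0.1084
rotvec [ 0.     -0.0011  0.0033]
```

The gauge is at about (0.647,-0.076), which is about 25 mm short of touching the wall, and its flats are at -20.5°, matching the tool. I'll descend and grip lower and firmer.

Call:
step_arm:
  moves:
    - [0.025, -0.0008, 0.02, 0, 0, 0]
    - [0, 0, 0.035, 0, 0, 0]
    - [0, 0, 0.03, 0, 0, 0]
    - [0, 0, 0.02, 0, 0, 0]
    - [0, 0, 0.007, 0, 0, 0]

```text
time_s: 21.38
position: [0.6463, -0.0757, 0.065]
eef_rot: [3.142, 0.001, -0.35]
contact_force: [-0.4, 0.4, -0.1]
finger_gap: 0.0798
```

Call:
step_arm:
  moves:
    - [0, 0, 0, 0, 0, 0]
    - [0, 0, 0, 0, 0, 0]
    - [0, 0, 0, 0, 0, 0]
    - [0, 0, 0, 0, 0, 0]
    - [0, 0, 0, 0, 0, 0]
  gripper: 0.03
  squeeze: 10

```text
time_s: 22.0
position: [0.6466, -0.0758, 0.0659]
eef_rot: [3.142, -0.0, -0.351]
contact_force: [-0.7, 0.0, -0.2]
finger_gap: 0.0321
```

```bash
python3 look.py 24
```

```text
t 22.05 pos [ 0.6466 -0.0758  0.0658] rot [-3.1416e+00 -1.0000e-04 -3.5150e-01] F [ 0.27 -0.1  -0.45] gap 0.0305
tool delta [ 0.0274 -0.0035 -0.0067] norm 0.0284
```

View pics/w24.png

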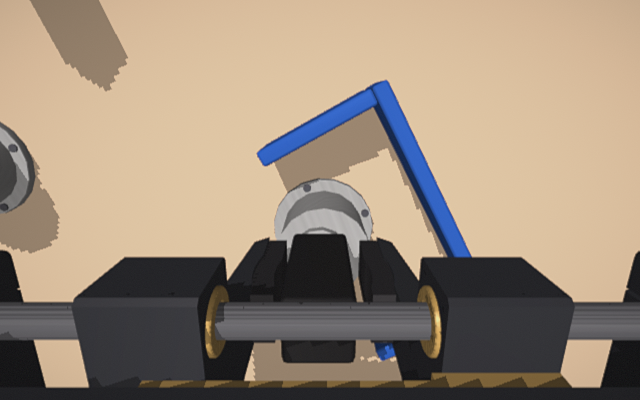

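Call:
step_arm:
  moves:
    - [0, 0, 0, 0, 0, 0]
    - [0, 0, 0, 0, 0, 0]
    - [0, 0, 0, 0, 0, 0]
  gripper: 0.01

```text
time_s: 22.48
position: [0.6465, -0.0758, 0.0658]
eef_rot: [-3.142, 0.0, -0.352]
contact_force: [-1.7, 0.4, 0.1]
finger_gap: 0.024
```

Call:
step_arm:
  moves:
    - [0, 0, 0, 0, 0, 0]
    - [0, 0, 0, 0, 0, 0]
  squeeze: 40

```text
time_s: 22.72
position: [0.6466, -0.0758, 0.0657]
eef_rot: [3.142, 0.0, -0.351]
contact_force: [-1.0, 1.0, 0.8]
finger_gap: 0.0239
```

Call:
step_arm:
  moves:
    - [0, 0, 0, 0, 0, -0.1]
    - [0, 0, 0, 0, 0, -0.13]
    - [0, 0, 0, 0, 0, -0.13]
    - [0, 0, 0, 0, 0, -0.1]
    - [0, 0, 0, 0, 0, -0.04]

```text
time_s: 23.35
position: [0.6466, -0.0758, 0.0657]
eef_rot: [3.141, -0.0, 0.15]
contact_force: [0.3, -0.6, 0.5]
finger_gap: 0.0235
```

Call:
step_arm:
  moves:
    - [0, 0, 0, 0, 0, 0]
    - [0.001, 0, 0, 0, 0, 0]
    - [0.002, 0, 0, 0, 0, 0]
    - [0.002, 0, 0, 0, 0, 0]

```text
time_s: 23.85
position: [0.6512, -0.0751, 0.0658]
eef_rot: [-3.141, 0.001, 0.148]
contact_force: [-5.3, -0.2, 0.2]
finger_gap: 0.0239
```

```bash
python3 look.py 25
```

```text
t 23.9 pos [ 0.6515 -0.0751  0.0658] rot [-3.1415e+00  9.0000e-04  1.4830e-01] F [-5.26 -1.19  3.26] gap 0.0237
tool delta [ 0.0208  0.01   -0.0068] norm 0.024
```

View pics/w25.png

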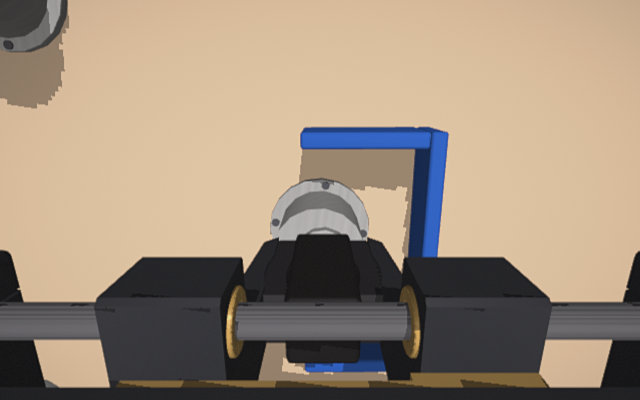

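View pics/s25c.png

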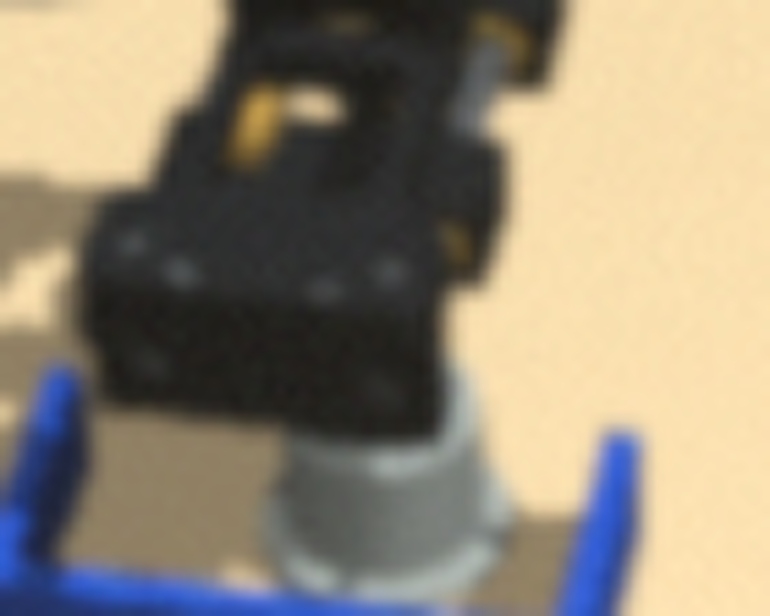

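Tool x now runs along the bay's x. The flange edge is at u=370 and the wall's foot at about u=412, so there is roughly 20 mm to go. Pushing on and watching for tilt.

Call:
step_arm:
  moves:
    - [0.002, 0, -0.0002, 0, 0, 0]
    - [0.002, 0, 0, 0, 0, 0]
    - [0.002, 0, 0, 0, 0, 0]
    - [0.002, 0, 0, 0, 0, 0]
    - [0.002, 0, 0, 0, 0, 0]

```text
time_s: 24.58
position: [0.6615, -0.0735, 0.0658]
eef_rot: [-3.141, 0.0, 0.149]
contact_force: [-3.0, -0.3, -2.2]
finger_gap: 0.0237
```

```bash
python3 look.py 26; python3 -c "
from h import *
im=cv2.imread('pics/w26.png');crop(np.clip(im*1.2,0,255).astype(np.uint8),240,110,220,190,3.5,'pics/w26d.png')"
```

```text
t 24.625 pos [ 0.6617 -0.0735  0.0658] rot [-3.1415e+00 -3.0000e-04  1.4850e-01] F [-1.85 -0.35 -1.12] gap 0.0237
tool delta [ 0.0104  0.0101 -0.0067] norm 0.016
```

View pics/w26d.png

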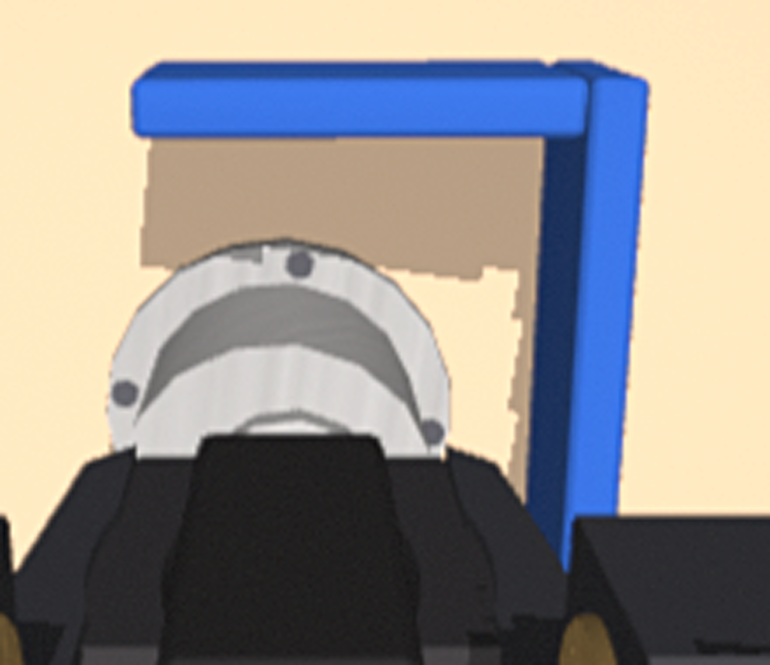

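View pics/s26c.png

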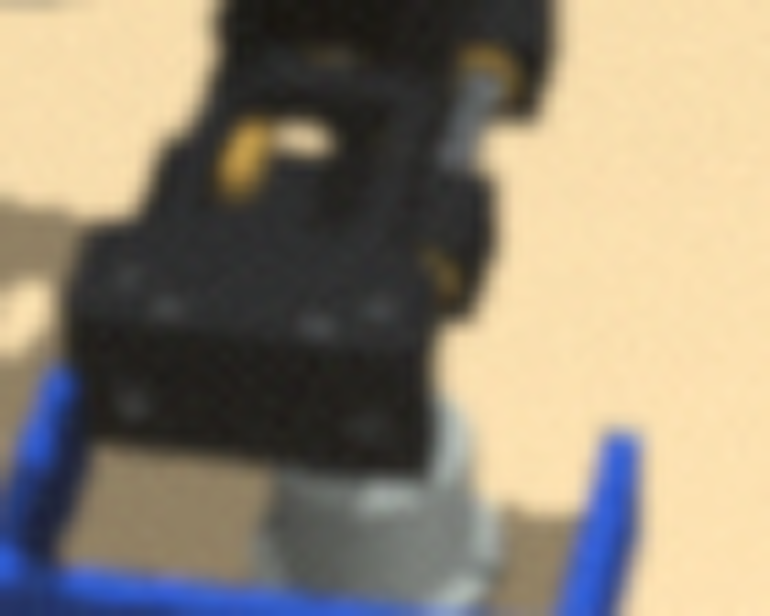

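The socket follows flat. The gap is now about 85 of 340 px, or about 14 mm. Another 10 mm, then half-millimetre steps.

Call:
step_arm:
  moves:
    - [0.002, 0, 0, 0, 0, 0]
    - [0.002, 0, 0, 0, 0, 0]
    - [0.002, 0, 0, 0, 0, 0]
    - [0.002, 0, 0, 0, 0, 0]
    - [0.001, 0, 0, 0, 0, 0]

```text
time_s: 25.3
position: [0.6704, -0.0722, 0.0659]
eef_rot: [-3.142, 0.0, 0.149]
contact_force: [-1.1, 0.3, -2.6]
finger_gap: 0.024
```

```bash
python3 look.py 27; python3 -c "
from h import *
im=cv2.imread('pics/w27.png');crop(np.clip(im*1.2,0,255).astype(np.uint8),240,110,220,190,3.5,'pics/w27d.png')"
```

```text
t 25.35 pos [ 0.6705 -0.0722  0.0659] rot [ 3.1415e+00 -2.0000e-04  1.4850e-01] F [-1.2   0.01 -2.03] gap 0.0236
tool delta [ 0.0015  0.01   -0.0066] norm 0.0121
```

View pics/w27d.png

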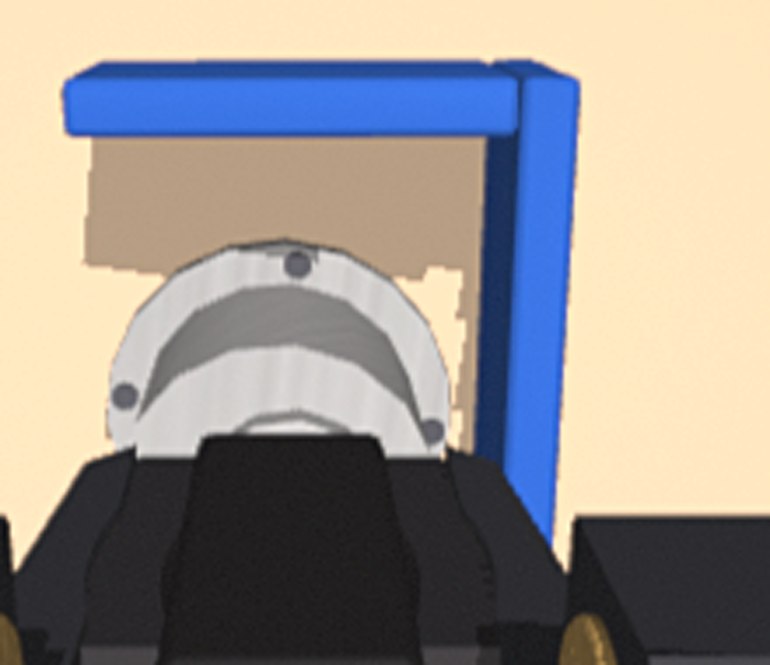

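The gap is now about 28 px, or 4.6 mm.

Call:
step_arm:
  moves:
    - [0.001, 0, 0, 0, 0, 0]
    - [0.001, 0, 0, 0, 0, 0]
    - [0.001, 0, 0, 0, 0, 0]

```text
time_s: 25.78
position: [0.6733, -0.0718, 0.066]
eef_rot: [3.142, 0.0, 0.148]
contact_force: [-2.2, -0.4, -1.6]
finger_gap: 0.0237
```

Call:
step_arm:
  moves:
    - [0.0005, 0, 0, 0, 0, 0]

```text
time_s: 25.9
position: [0.6738, -0.0717, 0.066]
eef_rot: [3.142, 0.0, 0.149]
contact_force: [-2.1, -1.1, -1.1]
finger_gap: 0.0234
```

Call:
step_arm:
  moves:
    - [0.0005, 0, 0, 0, 0, 0]

```text
time_s: 26.02
position: [0.6743, -0.0717, 0.066]
eef_rot: [3.142, 0.0, 0.149]
contact_force: [-1.7, -0.0, -1.8]
finger_gap: 0.0235
```

Call:
step_arm:
  moves:
    - [0.0004, 0, 0, 0, 0, 0]

```text
time_s: 26.15
position: [0.6746, -0.0716, 0.066]
eef_rot: [3.142, 0.0, 0.148]
contact_force: [-3.5, -0.2, -1.4]
finger_gap: 0.0239
```

Call:
step_arm:
  moves:
    - [0.0003, 0, 0, 0, 0, 0]

```text
time_s: 26.28
position: [0.6748, -0.0716, 0.066]
eef_rot: [-3.142, 0.001, 0.149]
contact_force: [-4.5, -0.8, 0.0]
finger_gap: 0.0237
```

```bash
python3 look.py 28; python3 -c "
from h import *
im=cv2.imread('pics/w28.png');crop(np.clip(im*1.2,0,255).astype(np.uint8),240,110,220,190,3.5,'pics/w28d.png')"
```

```text
t 26.325 pos [ 0.6748 -0.0716  0.066 ] rot [-3.1415e+00  7.0000e-04  1.4860e-01] F [-4.91 -0.38 -0.5 ] gap 0.0238
tool delta [-0.0028  0.01   -0.0065] norm 0.0123
```

View pics/w28d.png

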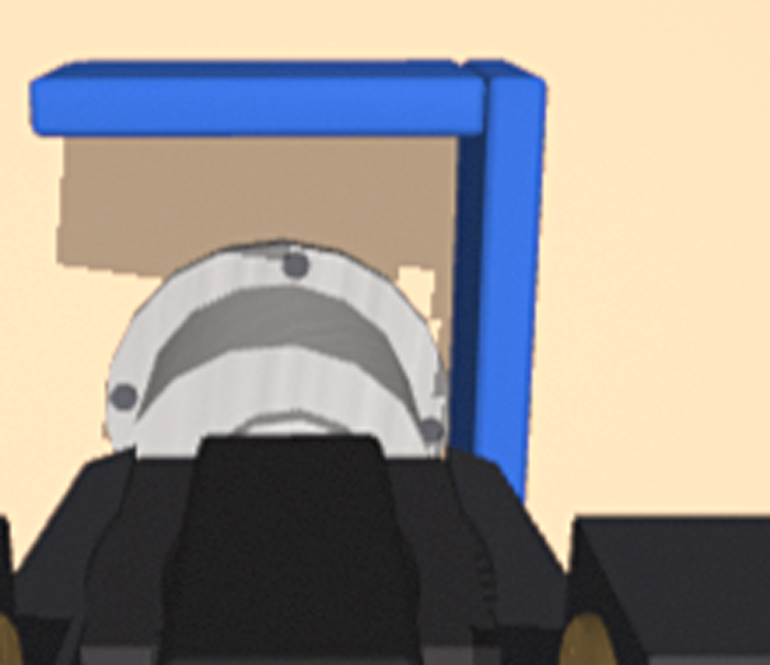

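The force is climbing and the flange edge meets the wall's foot in the picture, so it is in contact. One more small nudge to be sure.

Call:
step_arm:
  moves:
    - [0.0003, 0, 0, 0, 0, 0]

```text
time_s: 26.5
position: [0.675, -0.0715, 0.0661]
eef_rot: [-3.142, 0.001, 0.149]
contact_force: [-6.4, -1.2, 1.3]
finger_gap: 0.0237
```

Call:
step_arm:
  moves:
    - [0.0003, 0, 0, 0, 0, 0]

```text
time_s: 26.62
position: [0.6751, -0.0715, 0.0661]
eef_rot: [-3.142, 0.001, 0.149]
contact_force: [-7.1, -1.4, 2.1]
finger_gap: 0.0237
```

The TCP has stalled while the force grows to 7 N, so the socket is touching the wall. Easing off and releasing.

Call:
step_arm:
  moves:
    - [-0.0004, 0, 0, 0, 0, 0]
    - [-0.0002, 0, 0, 0, 0, 0]
    - [0, 0, 0, 0, 0, 0]
  squeeze: 10

```text
time_s: 27.0
position: [0.6749, -0.0716, 0.066]
eef_rot: [3.142, 0.0, 0.148]
contact_force: [-4.8, 0.1, -0.3]
finger_gap: 0.0243
```

Call:
step_arm:
  moves:
    - [0, 0, 0, 0, 0, 0]
    - [0, 0, 0, 0, 0, 0]
    - [0, 0, 0, 0, 0, 0]
    - [0, 0, 0, 0, 0, 0]
    - [0, 0, 0, 0, 0, 0]
  gripper: 0.07
  squeeze: 4

```text
time_s: 27.62
position: [0.675, -0.0715, 0.066]
eef_rot: [3.142, -0.0, 0.148]
contact_force: [0.2, -0.7, 0.0]
finger_gap: 0.0697
```

Call:
step_arm:
  moves:
    - [0, 0, -0.005, 0, 0, 0]
    - [0, 0, -0.015, 0, 0, 0]
    - [0, 0, -0.03, 0, 0, 0]
    - [0, 0, -0.03, 0, 0, 0]
    - [-0.02, 0, -0.03, 0, 0, 0]

```text
time_s: 28.25
position: [0.6555, -0.0744, 0.178]
eef_rot: [3.141, -0.002, 0.149]
contact_force: [-0.4, 0.6, 1.2]
finger_gap: 0.0701
```

```bash
python3 look.py 29
```

```text
t 28.3 pos [ 0.6548 -0.0751  0.1826] rot [ 3.1384 -0.006   0.1486] F [-0.96 -0.64  2.84] gap 0.07
tool delta [0.0168 0.0092 0.1102] norm 0.1119
```

View pics/w29.png

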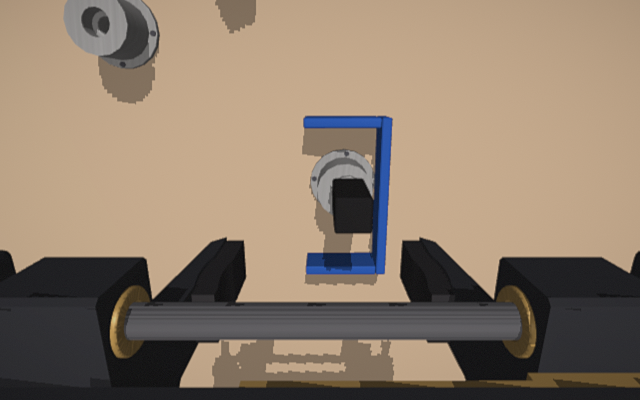

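View pics/s29c.png

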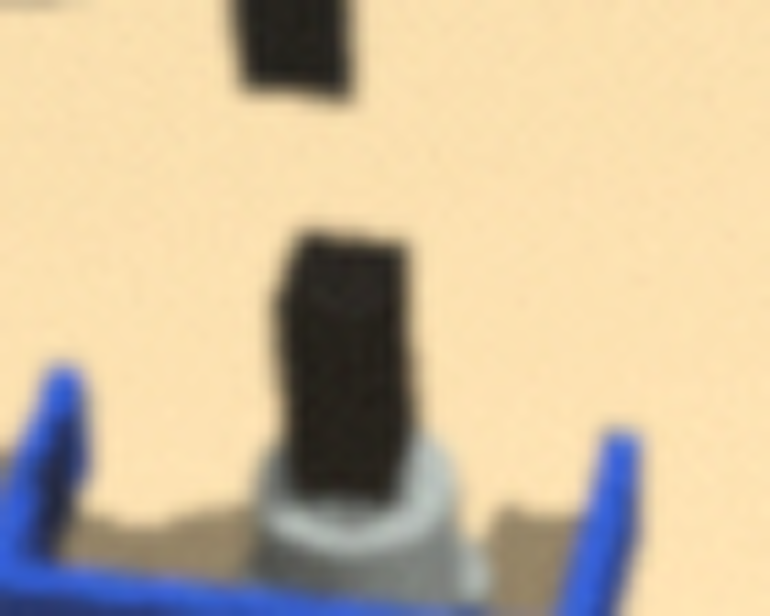

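The socket stands in the bay by the back wall with the gauge upright, and the gripper is clear. Now a closer check of the gap, the seating and the bystanders.

```bash
python3 - <<'E'
from h import *
im=env.read_camera('wrist'); w=cal("wrist"); go([.67,-.07,.1])
cv2.imwrite('pics/w30.png',im)
big=cv2.resize(np.clip(im*1.25,0,255).astype(np.uint8),None,fx=6,fy=6,interpolation=cv2.INTER_CUBIC)
cv2.imwrite("pics/w30c.png",big[105*6:205*6,280*6:405*6])
s=cv2.imread("pics/top0.png"); t=env.read_camera("top"); cv2.imwrite("pics/top30.png",t)
E
```

```text
t 28.4 pos [ 0.6556 -0.0747  0.1783] rot [ 3.14   -0.0035  0.1482] F [ 0.65 -0.29 -0.97] gap 0.07
tool delta [ 0.0147 -0.0026  0.0783] norm 0.0797
```

View pics/w30c.png

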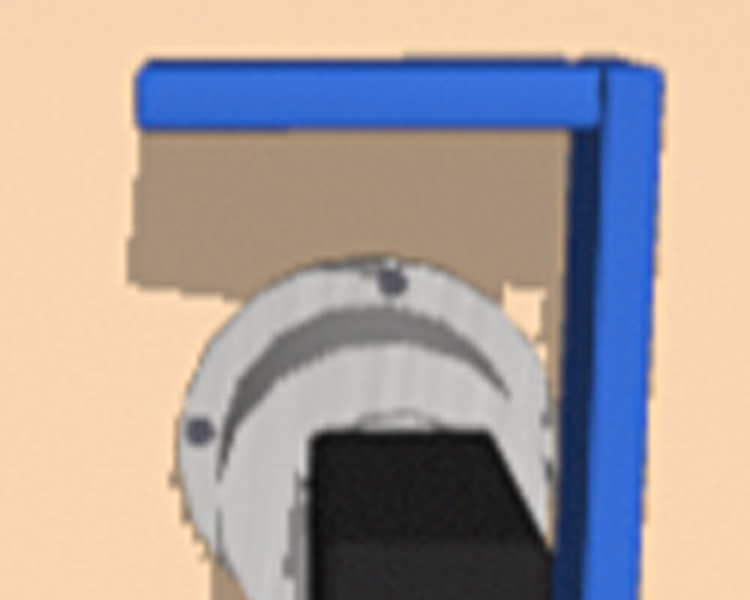

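View pics/top30.png

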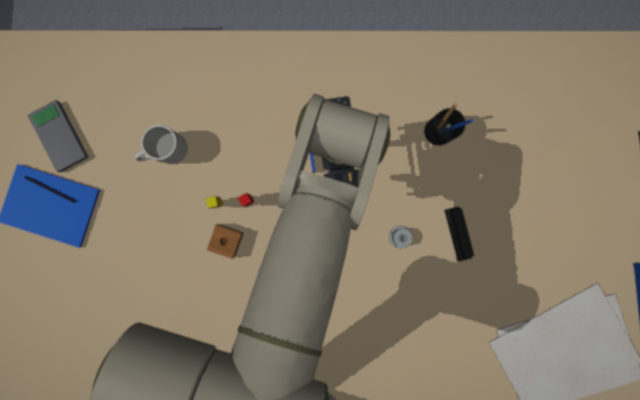

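The flange edge at crop (553,450) is within about 4 px (about 0.6 mm) of the wall's foot at (557,450). The shoulder is flush with no pin showing, and the mug, stapler and pen cup are unmoved. Last check: overlay a home-seated model on the scene picture, and look at the other sockets.

```bash
python3 - <<'E'
from h import *
S=cal("scene"); im=env.read_camera("scene"); o=cv2.imread("pics/scene0.png")
n=np.array([np.cos(.15),np.sin(.15)]); m=np.array([-n[1],n[0]])
O=np.array([.7012,-.0777]); best=None
p=O-.028*n+.0115*m; print(p)
big=cv2.resize(np.clip(im*1.8,0,255).astype(np.uint8),None,fx=11,fy=11,interpolation=cv2.INTER_CUBIC)
pp=lambda q:np.int32((proj(S,q)+.5)*11)
th=np.linspace(0,2*np.pi,60)
cv2.polylines(big,[np.array([pp([*(p+.022*np.array([np.cos(t),np.sin(t)])),.037]) for t in th])],True,(0,0,255),1)
for z in(.042,.098):
    cv2.polylines(big,[np.array([pp([*(p+.012*(a*n+b*m)),z]) for a,b in[(1,1),(1,-1),(-1,-1),(-1,1)]])],True,(0,255,255),1)
cv2.imwrite("pics/s31.png",big[195*11:250*11,265*11:335*11])
d=cv2.absdiff(im,o).max(2)
for nme,(x,y,r) in dict(s3=(268,178,12),s1=(358,198,12),mug=(478,278,30),stapler=(220,170,15),cup=(183,222,25),red=(393,217,12),yel=(426,222,12)).items(): print(nme,d[y-r:y+r,x-r:x+r].mean().round(1))
crop(np.clip(im*1.5,0,255).astype(np.uint8),150,140,300,170,2.6,"pics/s31b.png")
E
```

```text
[ 0.67179587 -0.0705134 ]
s3 39.6
s1 9.8
mug 10.7
stapler 13.7
cup 15.4
red 13.1
yel 10.5
```

View pics/s31.png

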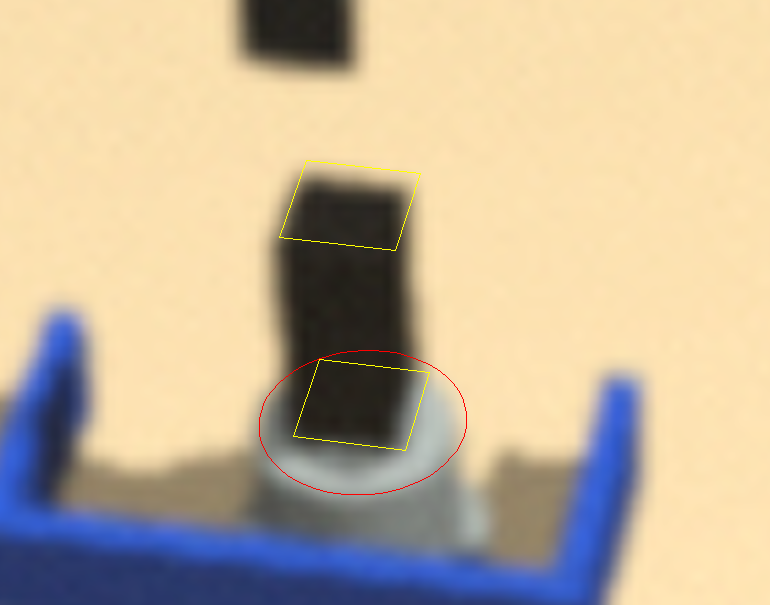

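View pics/s31b.png

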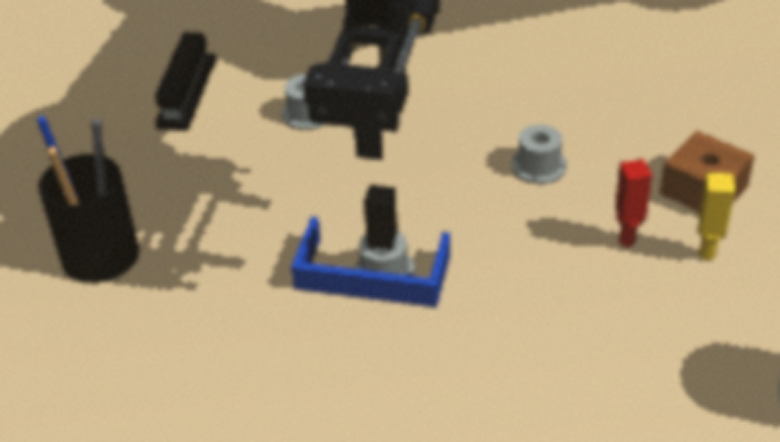

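The home-seated model matches the picture to about 1 px. The handle is no higher than predicted, so the gauge is home. The other sockets and the bystanders are in place and the robot is clear, so I'm handing in.

```bash
python3 -c "
from h import *
print(env.job_done()); print(env.get_state()['time_s'])"
```

```text
the job is handed in; nothing more can be done
None
the job is handed in; nothing more can be done
```

The gauge stands fully home in the middle socket, and that socket is flat in the blue bay against the back wall. I handed the job in at about 28.5 s of the 64 s allowed; no verdict was reported.

**What I did:** I took the black-handled gauge from its stand and left the red and yellow look-alikes alone. In the wrist camera, the bores of two sockets showed their steps: one had a narrow bush, and the middle one had a wide bush. I tried only the middle socket, and the gauge went fully home there without force. So I did not try all three, as the task asked.

**What went wrong:** On the first slide the gauge pivoted about 25° in the jaws, and the socket dragged along tilted on its flange edge. I noticed this only near the bay, because the force did not rise and the camera pictures disagreed with the arm's position reading. I then backed off, brought the gauge upright, reseated it and regripped across the other flats. A second push took the socket to the wall.

**Forces:** The highest I read was about 17 N downward at the wrist during reseating and about 7 N at the wall. I only read force at the end of each move, so a short peak during the tilted drag could have been missed.

**Last checks before handing in:**
- **Gap to the back wall:** about 0.6 mm in the picture. Contact was also felt as the arm stalled at 7 N.
- **Gauge:** upright and home. A home-seated model overlaid on the scene picture matched to about 1 px.
- **Other sockets and bystanders:** the other two sockets are upright, and they and the mug, stapler and pen cup showed no visible movement. I checked the first socket's position by eye in the scene view, as the arm hid it from the top camera.
- **Robot:** touching nothing.

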